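Clamp a re-glazed watch and cure its glue with the lamp

TASK

The watch lying in the lever clamp has a freshly glued glass: press the clamp's lever down until it clicks home and stays down by itself. Then pick up the small curing lamp and, from above at a slant and about 8 cm from the watch, hold it steady for two seconds with its lens pointing at the middle of the watch glass, and lay it down again on its rubber mat. Do not touch the watch yourself or with the lamp, and leave the other things on the table where they are.

Things in the scene. Friction and masses are not known exactly. Their poses are not given: they have to be found in the camera images.
- clamp: fixed lever clamp: grey base plate 200 x 100 x 18 with a round nest in it, steel hinge cheeks at its +x end (up to 56 high), a forked steel lever hinged there. Origin: centre of the underside of the base plate; x runs along the plate from the paddle end to the hinge end, z up. The hinge axis lies along y at x = +85, z = 45
- clamp_lever (a joint): the clamp's lever, rad: 0 = sprung fully up (paddle about 120 above the table), 0.42 = fully down. It springs back up if let go too early; a sprung pawl under the paddle catches it at the very bottom, after which it stays at about 0.41 by itself. It takes 3 N on the paddle at first and about 15 N for the last 15 mm to pass the pawl
- lever_paddle (a point): centre of the top face of the lever's black press paddle (36 along the lever x 82 across, 8 thick), 193 from the hinge axis; it moves with the lever and is about 49 above the table when fully down, 108 from the clamp's origin towards -x of the clamp. Behind it the lever is two bars, 82 apart overall, with the watch seen between them
- clamp_nest (a point): centre of the floor of the round nest (44 diameter, 6 deep) in the base plate, 12 above the table, 10 from the clamp's origin towards the paddle; z up
- watch: loose round steel watch case, no strap, 41 diameter, 11 thick, lying face up in the nest; the other watches lie in a tray and are not concerned. Origin: centre of its underside, z up through the glass
- watch_glass (a point): the middle of the watch's glass (29 diameter), 12 above the watch's origin
- lamp: loose curing lamp, 130 long, 0.12 kg: a flat-sided aluminium body 24 wide x 24 high (95 long) lying on its mat, then a thin black neck and a round 24 head with the lens at the front end. Origin: centre of its underside; x along the lamp towards the lens, z up; the flat sides run from x = -65 to +30. Centre of mass about x = -8, z = 12
- lamp_lens (a point): centre of the lens at the lamp's front end (65 ahead of and 12 above the lamp's origin); its x axis is the beam
- mat: fixed flat black rubber mat, 200 x 130 x 4, where the lamp lies. Origin: centre of its underside, x along the 200 side
- teacup: bystander: small white tea cup, 62 diameter, 36 high, origin under its centre
- loupe: bystander: black eye loupe standing on the table, 38 diameter, 34 high, origin under its centre
- screwdriver: bystander: screwdriver 120 long lying on the table, origin under its middle
- tin: bystander: brass jar 52 diameter, 45 high, origin under its centre

How it is judged:
By the outcome, as a careful person would: the job done as asked, in the order asked, and still so for the second after the job is handed in, with the robot touching nothing.
It also fails if it takes over 67 s, if anything falls off the work surface, if the arm or the gripper's body presses on something with over 40 N, if the wrist force passes 120 N, or if a joint passes its speed limit or range.

ROBOT

A 6-joint arm with a two-finger parallel gripper is mounted at the origin on the work surface. World frame = base frame: x ahead of the robot, y to its left, z up, the work surface at z = 0. Lengths are in mm, angles in rad, forces in N, time in s.
With the tool pointing down it reaches from about 275 to 750 mm from the base axis. Payload 10.2 kg.
Tool frame: the origin (TCP) lies midway between the tips of the shut fingers; the grasp point (between the pads) lies grasp_offset behind it (grasp_offset is the distance from the TCP to the grasp point, in mm); x points along the fingers, z is the direction in which the jaws open and shut, and the axes are right-handed (so a half turn about x gives the same grasp; the last joint's range is limited). The gripper opens to 85 mm and grips with 20 to 120 N. Pads are 22 mm wide; open, the fingers measure 114 mm over their backs; the gripper's body (76 mm by 85 mm) begins 54 mm behind the grasp point. The pads swing forward as they close: fully open they stand 13 mm farther back than shut.
Start: joints at [-1.413, 0.313, 1.498, -0, 1.331, -0.223], TCP at [195.111, -487.404, 231.294] pointing down, gripper open.
Joint ranges: [-2.94, 2.94], [-0.97, 2.17], [0.19, 2.56], [-1.23, 4.37], [0.02, 3.11], [-2.88, 2.88]. Speed limits (rad/s): [2.39, 2.39, 3.01, 3.14, 3.14, 3.14].

INTERFACE

Orientations are given as a unit quaternion [w, x, y, z].
In Python, from rig import sense, capture, calibration, finish_job, grasp_offset gives the robot as it stands.
- The arm moves only by the shell command python3 -m jog 'ROWS' [FORCE]. ROWS is JSON, a list of rows, each an object with "linear": the shift along the tool's x, y, z scaled (see below), a list of three; "rotation": the turn, a rotation vector about the tool's x, y, z scaled (see below), a list of three; "grip": the finger opening in mm, from 0 to 85.4. A call has 1 to 20 rows; each row is the pose to reach, as a shift and turn from the pose measured when the call began, along the tool's axes at that moment; what a row does not reach only later rows make up. The controller multiplies each number of a shift by 0.3 m and each number of a turn by 0.5 rad. A row lasts 1/12 s, in which the tool goes at most 41.7 mm and 7.16 degrees, less where a joint would pass 70% of its speed; a pose out of reach is approached as far as the arm can. A call with a number of a shift or a turn outside -1 to 1 is refused whole. A call with a gripper value outside its range is refused whole. The fingers move at their own pace and stop on an object; FORCE is the grip in N (left out, the last holds). Time passes only in rows, so rows that repeat a pose let the fingers close. It gives the time, the measured TCP pose, the force and the opening at its end, in the units of the state.
- sense(): the state, without advancing time (a new reading comes with each control period).
- capture(name): name is "scene" or "top" or "wrist"; returns (picture, depth): 480x640x3 uint8, red, green, blue; 480x640 float32, mm along the optical axis (not along the pixel's ray), 0 where there is no reading.
- calibration(name): a dict with "intrinsics" (3x3 intrinsics, pixels), "dist" ([k1, k2, p1, p2, k3] as OpenCV has them; the pictures are not rectified), "world_from_camera" (4x4, takes a point from camera to world coordinates). Camera axes: x right, y up, looking along -z (the intrinsics and any distortion apply to the point x, -y, -z); pixel columns grow to the right and rows downward; lengths in mm; the calibration is good to about 2 mm. A picture is of the moment at which its call begins: read the wrist's pose just before it. calibration takes no time and is no camera call; for the wrist camera it gives the pose at the moment of the call.
- finish_job(): hands the job in, once; it reports no verdict.
The state is a dict: "time_s": time; "joints": joint angles; "dq": joint speeds; "tau": joint torques, N m; "eef_pos": TCP position; "ee_rot": TCP orientation; "force": force on the tool from outside, world axes, zero at the start; "wrist_torque": the same for the moment, N m; "grip_width": opening from 0.0 (shut) to 1.0 (fully open).
Only numpy, scipy, OpenCV 4.12 (cv2) and the standard library are available. Lean on these libraries where they do the work, as an engineer would, in place of code of your own. Each camera call takes 0.05 s, during which the arm holds its last target.

## Working session

There is one attempt and no reset: what is moved stays moved. The work goes in short steps, Python scripts to look and compute and a shell command to move; the robot and the scene stay as the last step left them, time stands still between calls to the robot, and variables do not carry over. Pictures are saved under pics/ and viewed, and the job is handed in when it is done.

```bash
ls; mkdir -p pics; python3 - <<'E'
from rig import sense, capture, calibration, finish_job, grasp_offset
import cv2, numpy as np
print(grasp_offset, sense())
for n in ("scene","top"):
    im,d=capture(n); cv2.imwrite(f"pics/{n}0.png",im[:,:,::-1]); np.save(f"pics/{n}0.npy",d)
    np.save(f"pics/{n}0rgb.npy",im)
    c=calibration(n); print(n,c)
E
```

```text
pics
18.700000000000003 {'time_s': 0.0, 'joints': array([-1.41342805e+00,  3.13471452e-01,  1.49843634e+00,  2.33395396e-05,
        1.33097113e+00, -2.23356093e-01]), 'dq': array([-2.95878183e-04,  9.10990106e-05, -1.62246036e-03,  2.34927295e-04,
       -1.21693328e-04,  1.66982778e-03]), 'tau': array([-9.43923114e-04, -4.12269902e+01, -2.59740293e+01, -2.81349958e-04,
        4.19721051e-03,  3.78277753e-05]), 'eef_pos': array([ 195.06218537, -487.15071479,  230.72437048]), 'ee_rot': array([ 0.585269  ,  0.39669963,  0.58587887, -0.39602468]), 'force': array([ 0.97426575,  0.68255804, -0.31018744]), 'wrist_torque': array([-0.04721716,  0.01003753, -0.0303596 ]), 'grip_width': 0.9991856637345295}
scene {'intrinsics': array([[493.50152167,   0.        , 317.64073694],
       [  0.        , 493.50152167, 244.26981797],
       [  0.        ,   0.        ,   1.        ]]), 'dist': array([0.02865697, 0.        , 0.        , 0.        , 0.        ]), 'world_from_camera': array([[ 7.04825885e-01, -5.57523253e-01,  4.38620900e-01,
         9.97852591e+02],
       [ 7.09275407e-01,  5.43226926e-01, -4.49258171e-01,
        -5.45409970e+02],
       [ 1.22011938e-02,  6.27751805e-01,  7.78317931e-01,
         1.03974941e+03],
       [ 0.00000000e+00,  0.00000000e+00,  0.00000000e+00,
         1.00000000e+00]])}
top {'intrinsics': array([[545.96538114,   0.        , 319.17400765],
       [  0.        , 545.96538114, 237.89133618],
       [  0.        ,   0.        ,   1.        ]]), 'dist': array([0.00527608, 0.        , 0.        , 0.        , 0.        ]), 'world_from_camera': array([[ 2.50589519e-02,  9.93487622e-01, -1.11150322e-01,
         3.07046734e+02],
       [-9.99571859e-01,  2.32208077e-02, -1.78014612e-02,
        -2.90534471e+01],
       [-1.51045311e-02,  1.11548820e-01,  9.93644159e-01,
         1.52244906e+03],
       [ 0.00000000e+00,  0.00000000e+00,  0.00000000e+00,
         1.00000000e+00]])}
```

View pics/scene0.png

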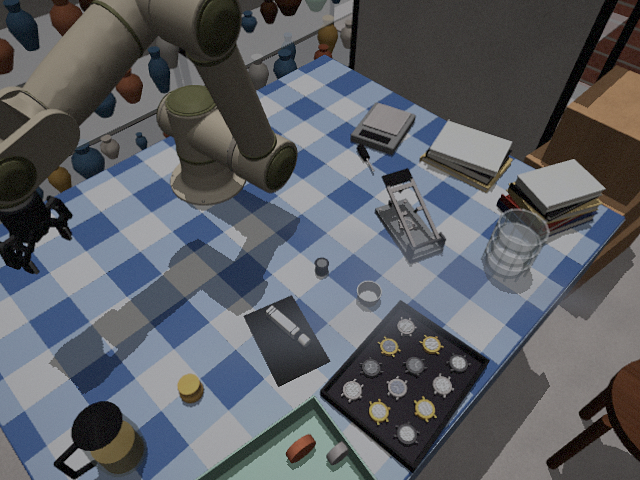

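View pics/top0.png

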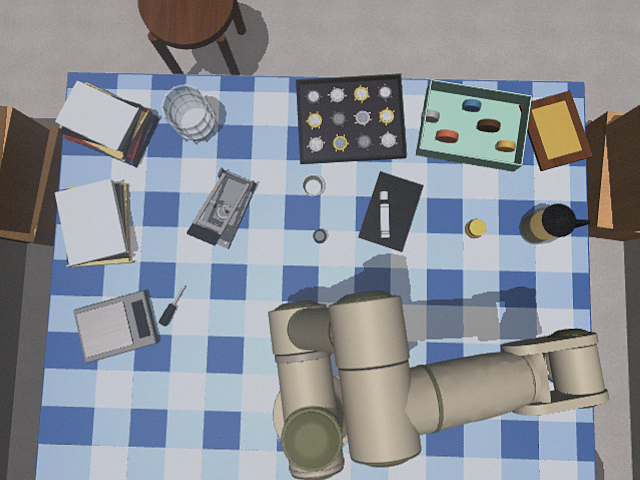

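The scene view shows the clamp at (410,215) with its black paddle at (398,178), and the lamp on its mat at (288,325). In the top view the clamp is at (225,207) and the lamp at (384,213). I'll zoom in on both.

```bash
cat > h.py <<'E'
import numpy as np, cv2
from rig import sense, capture, calibration
def ray(cal,px):
    p=cv2.undistortPoints(np.array(px,float).reshape(-1,1,2),cal["intrinsics"],np.array(cal["dist"])).reshape(-1,2)
    T=cal["world_from_camera"]
    d=np.c_[p[:,0],-p[:,1],-np.ones(len(p))]@T[:3,:3].T
    return T[:3,3],d
def onz(cal,px,z):
    o,d=ray(cal,px); s=(np.asarray(z)-o[2])/d[:,2]; return o+d*s[:,None]
def deproj(cal,px,depth):
    o,d=ray(cal,px); dd=np.array([depth[int(round(y)),int(round(x))] for x,y in px]); return o+d*dd[:,None]
def proj(cal,P):
    T=cal["world_from_camera"]; q=(np.atleast_2d(P)-T[:3,3])@T[:3,:3]
    q=q*[1,-1,-1]
    r,_=cv2.projectPoints(q,np.zeros(3),np.zeros(3),cal["intrinsics"],np.array(cal["dist"])); return r.reshape(-1,2)
E
python3 - <<'E'
import cv2
a=cv2.imread('pics/scene0.png');b=cv2.imread('pics/top0.png')
def z(im,x0,y0,w,h,k,n): cv2.imwrite(n,cv2.resize(im[y0:y0+h,x0:x0+w],None,fx=k,fy=k,interpolation=cv2.INTER_CUBIC))
z(b,350,165,80,90,6,'pics/t_lamp.png')
z(b,180,160,85,95,6,'pics/t_clamp.png')
z(a,240,290,95,95,6,'pics/s_lamp.png')
z(a,365,160,90,105,5,'pics/s_clamp.png')
E
cd pics; python3 -c "
import cv2,numpy as np
L=[cv2.resize(cv2.imread(n),(400,300*0+400)) for n in ('t_lamp.png','s_lamp.png')]
" ; ls
```

```text
s_clamp.png
s_lamp.png
scene0.npy
scene0.png
scene0rgb.npy
t_clamp.png
t_lamp.png
top0.npy
top0.png
top0rgb.npy
```

View pics/t_lamp.png

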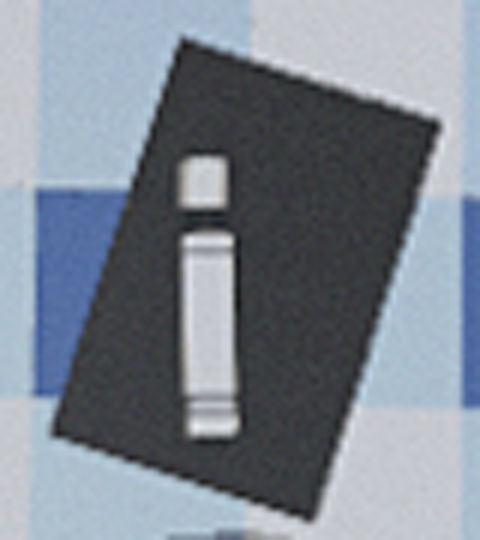

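View pics/t_clamp.png

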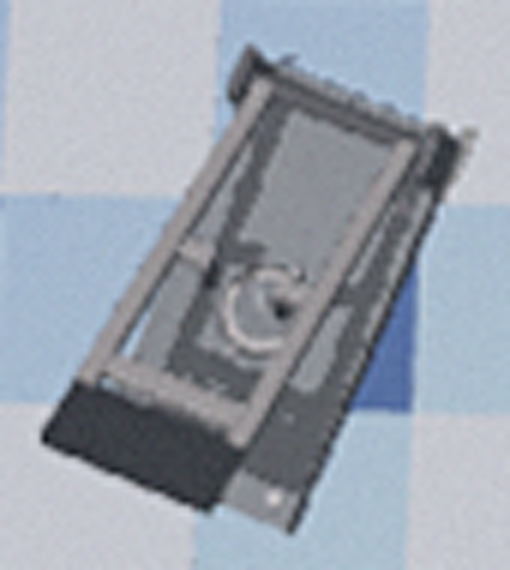

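View pics/s_lamp.png

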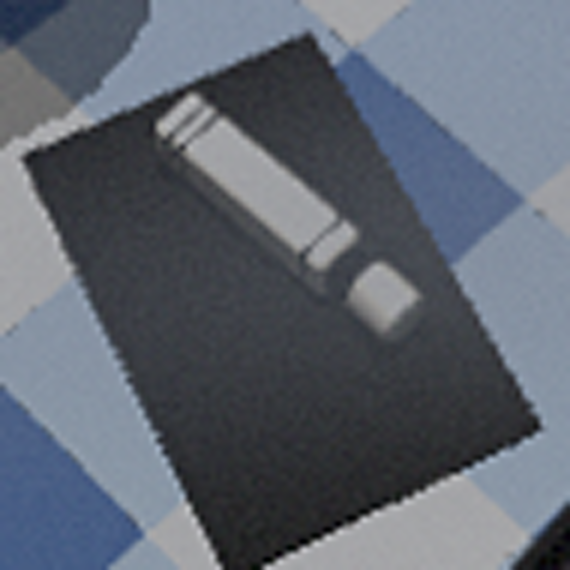

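View pics/s_clamp.png

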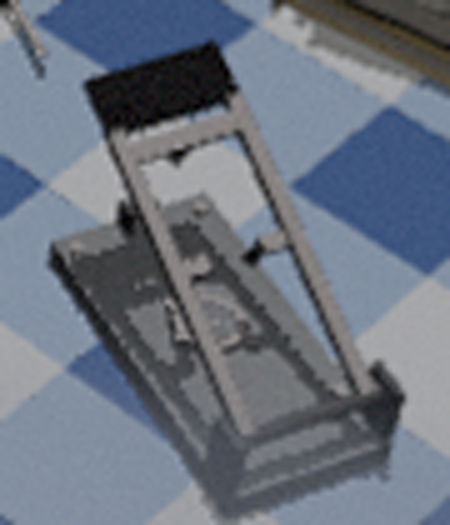

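```bash
python3 - <<'E'
from h import *
ct,cs=calibration('top'),calibration('scene')
t=np.load('pics/top0rgb.npy').astype(int);s=np.load('pics/scene0rgb.npy').astype(int);dt=np.load('pics/top0.npy');ds=np.load('pics/scene0.npy')
def mk(im,box,f):
    m=np.zeros(im.shape[:2],np.uint8);x,y,w,h=box;m[y:y+h,x:x+w]=f(im[y:y+h,x:x+w])*255;return m
def big(m):
    n,l,st,c=cv2.connectedComponentsWithStats(m);i=1+np.argmax(st[1:,4]);return l==i,st[i]
# lamp, top
for n,im,box,cal,d in(('top',t,(376,185,18,58),ct,dt),('scene',s,(262,303,52,48),cs,ds)):
    m=mk(im,box,lambda a:a.min(2)>105)
    ys,xs=np.nonzero(m); print(n,len(xs),xs.min(),xs.max(),ys.min(),ys.max())
    P=deproj(cal,np.c_[xs,ys],d); print('depth z med',np.median(P[:,2]))
    Q=onz(cal,np.c_[xs,ys],28.)
    r=cv2.minAreaRect(Q[:,:2].astype(np.float32)); print(r, cv2.boxPoints(r).round(1).tolist())
    body,_=big(m); yb,xb=np.nonzero(body); Q=onz(cal,np.c_[xb,yb],28.); r=cv2.minAreaRect(Q[:,:2].astype(np.float32)); print('body',r)
# paddle
for n,im,box,cal,d in(('top',t,(184,220,40,28),ct,dt),('scene',s,(380,165,36,22),cs,ds)):
    m=mk(im,box,lambda a:a.max(2)<75)
    b,st=big(m); print(n,st)
    c,_=cv2.findContours(b.astype(np.uint8),0,2); r=cv2.minAreaRect(c[0]); print('img rect',r)
    ys,xs=np.nonzero(b);P=deproj(cal,np.c_[xs,ys],d);P=P[P[:,2]>90];print('mean',P.mean(0),'z',np.percentile(P[:,2],[5,25,50,75,95]),len(P))
    rr=cv2.minAreaRect(P[:,:2].astype(np.float32));print(rr)
# plate etc in depth: points near the clamp from top+scene
ys,xs=np.mgrid[160:255,180:265];px=np.c_[xs.ravel(),ys.ravel()]
P=deproj(ct,px,dt);
for lo,hi in((14,22),(30,60),(60,130)):
    q=P[(P[:,2]>lo)&(P[:,2]<hi)];print(lo,len(q),cv2.minAreaRect(q[:,:2].astype(np.float32)))
# mat
m=mk(t,(355,165,75,90),lambda a:a.max(2)<85);b,st=big(m);ys,xs=np.nonzero(b);Q=onz(ct,np.c_[xs,ys],4.);print('mat',cv2.minAreaRect(Q[:,:2].astype(np.float32)))
E
```

```text
top 371 380 389 191 237
depth z med 27.797689619937728
((545.1139526367188, -181.04586791992188), (128.6781463623047, 24.749120712280273), 0.7284904718399048) [[480.6000061035156, -169.5], [480.8999938964844, -194.1999969482422], [609.5999755859375, -192.60000610351562], [609.2999877929688, -167.89999389648438]]
body ((526.8516235351562, -181.06259155273438), (91.97051239013672, 24.77715492248535), 1.279542326927185)
scene 480 262 313 303 344
depth z med 26.950768865361056
((544.4671020507812, -178.82598876953125), (122.28160095214844, 108.59033203125), 45.590965270996094) [[462.8999938964844, -184.5], [540.5, -260.5], [626.0, -173.10000610351562], [548.5, -97.19999694824219]]
body ((530.1034545898438, -180.34535217285156), (94.04125213623047, 23.10664939880371), 2.1267359256744385)
top [187 224  34  21 351]
img rect ((203.44085693359375, 233.64202880859375), (31.615388870239258, 12.2307710647583), 22.61986541748047)
mean [465.92340724 293.79013389 133.27053815] z [122.04068028 125.91363867 129.3188312  132.75318672 137.03190257] 351
((402.56683349609375, 147.57235717773438), (400.212158203125, 33.36552429199219), 66.3609619140625)
scene [382 168  30  19 338]
img rect ((396.8945007324219, 177.981689453125), (13.313786506652832, 27.968528747558594), 73.3007583618164)
mean [471.50389376 290.01719186 132.38989738] z [120.25929296 123.36954887 127.12290533 130.45072299 134.1401218 ] 336
((707.2628173828125, -119.18701171875), (75.37703704833984, 1028.9566650390625), 30.095579147338867)
14 1203 ((553.3720703125, 261.1768493652344), (100.94084167480469, 200.2401885986328), 68.35652160644531)
30 229 ((589.191162109375, 247.59805297851562), (102.2384033203125, 118.1567153930664), 68.10017395019531)
60 856 ((545.8076171875, 262.05126953125), (96.01789093017578, 201.26773071289062), 69.0849838256836)
mat ((558.1573486328125, -200.0582733154297), (127.80339050292969, 197.0626983642578), 72.7163314819336)
```

```bash
cat >> h.py <<'E'
from scipy.spatial.transform import Rotation as Ro
def Rof(s): q=s["ee_rot"]; return Ro.from_quat([q[1],q[2],q[3],q[0]])
def toolR(xdir,zdir):
    x=np.array(xdir,float);x/=np.linalg.norm(x);z=np.array(zdir,float);z-=x*(x@z);z/=np.linalg.norm(z);return Ro.from_matrix(np.c_[x,np.cross(z,x),z])
def plan(p,R,s=None):
    s=s or sense();R0=Rof(s)
    l=R0.inv().apply(np.array(p)-s["eef_pos"])/300; r=(R0.inv()*R).as_rotvec()/.5
    return l.round(3),r.round(3)
CY=np.deg2rad(-21.7); C0=np.array([553.4,261.2,0]); CX=np.array([np.cos(CY),np.sin(CY),0]); CYv=np.array([-CX[1],CX[0],0]); Z=np.array([0,0,1.])
E
python3 - <<'E'
from h import *
s=sense();M=Rof(s).as_matrix();print(M.round(3))
for sg in(1,-1):
    R=toolR(-Z,sg*CYv);p=C0+CX*(-115)+Z*200;print(sg,p,plan(p,R,s), np.linalg.norm(plan(p,R,s)[1])*.5*57.3)
E
```

```text
[[-0.     0.928  0.372]
 [ 0.001  0.372 -0.928]
 [-1.     0.    -0.001]]
1 [446.54975427 303.72087709 200.        ] (array([ 0.106,  1.758, -2.136]), array([-4.764e+00, -0.000e+00, -3.000e-03])) 136.48862706233987
-1 [446.54975427 303.72087709 200.        ] (array([ 0.106,  1.758, -2.136]), array([ 1.519, -0.002,  0.   ])) 43.5193877221693
```

```bash
cat > st.py <<'E'
# usage: import after defining goal; prints remaining and a fraction-limited next step
from h import *
def nxt(p,R,maxl=.95,maxr=.98):
    s=sense();l,r=plan(p,R,s);k=max(1,np.abs(l).max()/maxl,np.abs(r).max()/maxr)
    R0=Rof(s);f=1/k
    print('t',round(s["time_s"],2),'pos',s["eef_pos"].round(1),'F',s["force"].round(1),'grip',round(s["grip_width"],3),'q',s["joints"].round(2))
    print('remaining',l,r,'| steps',round(k,2),'next',(l*f).round(3),(r*f).round(3),'rows>=',round(max(np.linalg.norm(l)*f*300/41.7,np.linalg.norm(r)*f*.5*57.3/7.16),1))
UPR=toolR(-Z,CYv)
PRE=C0+CX*(-100)+Z*175
E
python3 -c "
from st import *
nxt(PRE,UPR)"
```

```text
t 0.1 pos [ 195.1 -487.2  230.8] F [0.1 0.3 0.6] grip 1.003 q [-1.41  0.31  1.5   0.    1.33 -0.22]
remaining [ 0.189  1.794 -2.101] [-4.764e+00 -0.000e+00 -3.000e-03] | steps 4.86 next [ 0.039  0.369 -0.432] [-0.98  -0.    -0.001] rows>= 4.1
```

```bash
python3 -m jog '[{"linear":[0,0.37,-0.43],"rotation":[-0.98,0,0],"grip":0},{"linear":[0,0.37,-0.43],"rotation":[-0.98,0,0],"grip":0},{"linear":[0,0.37,-0.43],"rotation":[-0.98,0,0],"grip":0},{"linear":[0,0.37,-0.43],"rotation":[-0.98,0,0],"grip":0},{"linear":[0,0.37,-0.43],"rotation":[-0.98,0,0],"grip":0}]' 40
python3 -c "
from st import *
nxt(PRE,UPR)"
```

```text
time_s: 0.52
eef_pos: [251.3, -321.2, 230.8]
ee_rot: [0.665, 0.24, 0.666, -0.238]
force: [-1.5, -1.8, 1.2]
grip_width: 0.301
t 0.52 pos [ 251.3 -321.2  230.8] F [-1.5 -1.8  1.2] grip 0.301 q [-1.2   0.05  1.82  0.    1.28 -0.51]
remaining [ 0.193  2.035 -0.778] [-3.766e+00  2.000e-03 -7.000e-03] | steps 3.84 next [ 0.05   0.53  -0.202] [-0.98   0.001 -0.002] rows>= 4.1
```

```bash
python3 -m jog '[{"linear":[0,0.53,-0.2],"rotation":[-0.98,0,0],"grip":0},{"linear":[0,0.53,-0.2],"rotation":[-0.98,0,0],"grip":0},{"linear":[0,0.53,-0.2],"rotation":[-0.98,0,0],"grip":0},{"linear":[0,0.53,-0.2],"rotation":[-0.98,0,0],"grip":0},{"linear":[0,0.53,-0.2],"rotation":[-0.98,0,0],"grip":0}]'
python3 -c "
from st import *
nxt(PRE,UPR)"
```

```text
time_s: 0.93
eef_pos: [307.0, -156.1, 231.3]
ee_rot: [0.704, 0.069, 0.704, -0.066]
force: [-0.5, -1.0, 1.6]
grip_width: 0.0
t 0.93 pos [ 307.  -156.1  231.3] F [-0.5 -1.   1.6] grip 0.0 q [-0.82 -0.1   1.96  0.    1.28 -0.63]
remaining [0.194 1.583 0.215] [-2.766  0.005 -0.008] | steps 2.82 next [0.069 0.561 0.076] [-0.98   0.002 -0.003] rows>= 4.1
```

```bash
python3 -m jog '[{"linear":[0,0.56,0.08],"rotation":[-0.98,0,0],"grip":0},{"linear":[0,0.56,0.08],"rotation":[-0.98,0,0],"grip":0},{"linear":[0,0.56,0.08],"rotation":[-0.98,0,0],"grip":0},{"linear":[0,0.56,0.08],"rotation":[-0.98,0,0],"grip":0},{"linear":[0,0.56,0.08],"rotation":[-0.98,0,0],"grip":0}]'
python3 -c "
from st import *
nxt(PRE,UPR)"
```

```text
time_s: 1.35
eef_pos: [363.1, 8.8, 232.1]
ee_rot: [0.699, -0.107, 0.698, 0.111]
force: [-0.2, -0.6, -0.6]
grip_width: -0.001
t 1.35 pos [363.1   8.8 232.1] F [-0.2 -0.6 -0.6] grip -0.001 q [-0.31 -0.06  1.92  0.01  1.28 -0.62]
remaining [0.196 0.819 0.603] [-1.763  0.009 -0.007] | steps 1.8 next [0.109 0.455 0.335] [-0.98   0.005 -0.004] rows>= 4.1
```

```bash
python3 -m jog '[{"linear":[0,0.45,0.33],"rotation":[-0.98,0,0],"grip":0},{"linear":[0,0.45,0.33],"rotation":[-0.98,0,0],"grip":0},{"linear":[0,0.45,0.33],"rotation":[-0.98,0,0],"grip":0},{"linear":[0,0.45,0.33],"rotation":[-0.98,0,0],"grip":0},{"linear":[0,0.45,0.33],"rotation":[-0.98,0,0],"grip":0}]'
python3 -c "
from st import *
nxt(PRE,UPR)"
```

```text
time_s: 1.77
eef_pos: [417.1, 171.5, 232.5]
ee_rot: [0.651, -0.276, 0.649, 0.28]
force: [0.7, -0.3, 0.3]
grip_width: -0.001
t 1.77 pos [417.1 171.5 232.5] F [ 0.7 -0.3  0.3] grip -0.001 q [ 0.13  0.15  1.71  0.01  1.29 -0.69]
remaining [0.194 0.186 0.404] [-0.766  0.012 -0.006] | steps 1 next [0.194 0.186 0.404] [-0.766  0.012 -0.006] rows>= 3.5
```

```bash
python3 -m jog '[{"linear":[0.15,0.186,0.404],"rotation":[-0.766,0.012,-0.006],"grip":0},{"linear":[0.15,0.186,0.404],"rotation":[-0.766,0.012,-0.006],"grip":0},{"linear":[0.15,0.186,0.404],"rotation":[-0.766,0.012,-0.006],"grip":0},{"linear":[0.15,0.186,0.404],"rotation":[-0.766,0.012,-0.006],"grip":0},{"linear":[0.15,0.186,0.404],"rotation":[-0.766,0.012,-0.006],"grip":0},{"linear":[0.15,0.186,0.404],"rotation":[-0.766,0.012,-0.006],"grip":0}]'
python3 - <<'E'
from st import *
nxt(PRE,UPR)
im,d=capture('wrist');cv2.imwrite('pics/w1.png',im[:,:,::-1]);im,d=capture('scene');cv2.imwrite('pics/s1.png',cv2.resize(im[120:280,330:500,::-1],None,fx=3.5,fy=3.5))
E
```

```text
time_s: 2.27
eef_pos: [460.6, 297.6, 187.4]
ee_rot: [0.585, -0.397, 0.586, 0.396]
force: [-0.4, -1.0, -0.7]
grip_width: -0.003
t 2.27 pos [460.6 297.6 187.4] F [-0.4 -1.  -0.7] grip -0.003 q [ 0.36  0.4   1.49 -0.    1.25 -0.83]
remaining [0.041 0.001 0.002] [-0.003 -0.003 -0.002] | steps 1 next [0.041 0.001 0.002] [-0.003 -0.003 -0.002] rows>= 0.3
```

View pics/w1.png

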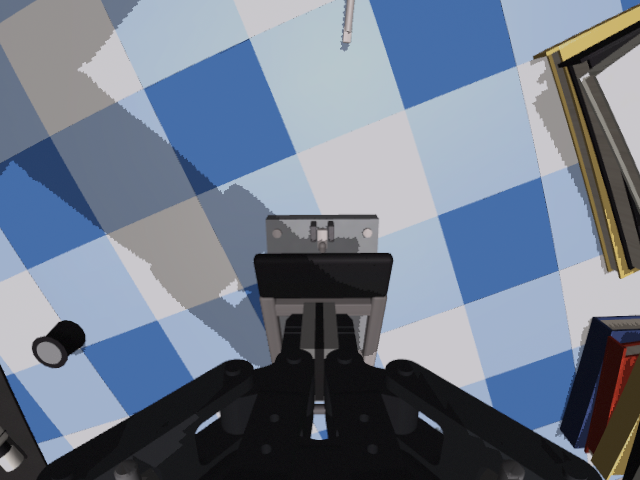

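View pics/s1.png

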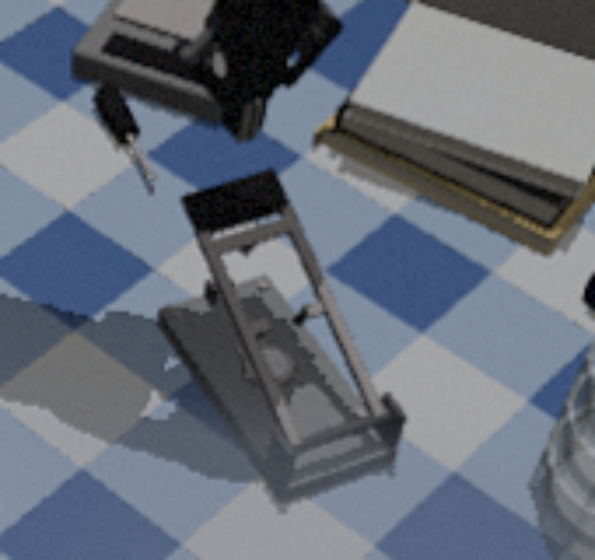

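The wrist view shows the paddle square under the fingers: corners near (256,254), (391,254), (391,296) and (260,298). I'll ray-cast these.

```bash
python3 - <<'E'
from h import *
c=calibration('wrist');print(c["world_from_camera"].round(3).tolist())
im,d=capture('wrist')
px=[(256,254),(391,254),(391,296),(260,298),(323,275),(300,262),(300,290),(350,275)]
print(deproj(c,px,d).round(1)); 
P=deproj(c,px,d); 
for p in P: print(((p-C0)@CX).round(1),((p-C0)@CYv).round(1),p[2].round(1))
E
```

```text
[[0.372, -0.878, -0.3, 382.778], [0.928, 0.352, 0.121, 328.391], [-0.0, -0.323, 0.946, 332.275], [0.0, 0.0, 0.0, 1.0]]
[[4.725e+02 2.269e+02 1.300e+00]
 [4.667e+02 3.402e+02 1.313e+02]
 [5.641e+02 3.338e+02 8.000e-01]
 [5.172e+02 2.102e+02 3.000e-01]
 [4.643e+02 2.983e+02 1.311e+02]
 [4.502e+02 2.895e+02 1.349e+02]
 [4.714e+02 2.800e+02 1.239e+02]
 [4.710e+02 3.131e+02 1.296e+02]]
-62.5 -61.7 1.3
-109.8 41.3 131.3
-16.9 71.4 0.8
-14.8 -60.7 0.3
-96.5 1.5 131.1
-106.3 -11.9 134.9
-83.2 -12.9 123.9
-95.7 17.8 129.6
```

```bash
python3 -m jog '[{"linear":[0.1,0,0],"rotation":[0,0,0],"grip":0},{"linear":[0.17,0,0],"rotation":[0,0,0],"grip":0},{"linear":[0.2,0,0],"rotation":[0,0,0],"grip":0},{"linear":[0.24,0.005,0],"rotation":[0,0,0],"grip":0},{"linear":[0.28,0.01,0],"rotation":[0,0,0],"grip":0},{"linear":[0.32,0.015,0],"rotation":[0,0,0],"grip":0},{"linear":[0.36,0.02,0],"rotation":[0,0,0],"grip":0},{"linear":[0.4,0.025,0],"rotation":[0,0,0],"grip":0},{"linear":[0.42,0.025,0],"rotation":[0,0,0],"grip":0},{"linear":[0.42,0.025,0],"rotation":[0,0,0],"grip":0}]'
python3 - <<'E'
from st import *
nxt(C0-108*CX+Z*49,UPR)
E
```

```text
time_s: 3.25
eef_pos: [454.0, 299.4, 64.1]
ee_rot: [0.586, -0.396, 0.586, 0.396]
force: [-2.9, 1.2, 5.9]
grip_width: 0.001
t 3.25 pos [454.  299.4  64.1] F [-2.9  1.2  5.9] grip 0.001 q [ 0.37  0.54  1.63  0.    0.97 -0.82]
remaining [0.05  0.005 0.004] [-0.008  0.002  0.001] | steps 1 next [0.05  0.005 0.004] [-0.008  0.002  0.001] rows>= 0.4
```

```bash
python3 -m jog '[{"linear":[0.015,0,0],"rotation":[0,0,0],"grip":0},{"linear":[0.03,0.003,0],"rotation":[0,0,0],"grip":0},{"linear":[0.04,0.005,0],"rotation":[0,0,0],"grip":0},{"linear":[0.05,0.005,0],"rotation":[0,0,0],"grip":0},{"linear":[0.05,0.005,0],"rotation":[0,0,0],"grip":0}]'
python3 - <<'E'
from st import *
nxt(C0-108*CX+Z*49,UPR)
E
```

```text
time_s: 3.67
eef_pos: [453.2, 299.8, 49.9]
ee_rot: [0.587, -0.396, 0.585, 0.396]
force: [-2.2, 0.1, 5.8]
grip_width: -0.002
t 3.67 pos [453.2 299.8  49.9] F [-2.2  0.1  5.8] grip -0.002 q [ 0.37  0.56  1.65  0.    0.93 -0.82]
remaining [0.003 0.002 0.004] [-0.009  0.004  0.003] | steps 1 next [0.003 0.002 0.004] [-0.009  0.004  0.003] rows>= 0.0
```

```bash
python3 -m jog '[{"linear":[0.007,0,0],"rotation":[0,0,0],"grip":0},{"linear":[0.01,0,0],"rotation":[0,0,0],"grip":0},{"linear":[0.01,0,0],"rotation":[0,0,0],"grip":0}]'
python3 - <<'E'
from st import *
nxt(C0-108*CX+Z*49,UPR)
E
```

```text
time_s: 3.92
eef_pos: [453.3, 299.9, 49.1]
ee_rot: [0.587, -0.395, 0.585, 0.396]
force: [-9.9, -1.7, 23.4]
grip_width: -0.001
t 3.92 pos [453.3 299.9  49.1] F [-9.9 -1.7 23.4] grip -0.001 q [ 0.37  0.56  1.65  0.    0.93 -0.82]
remaining [0.    0.002 0.003] [-0.01   0.005  0.003] | steps 1 next [0.    0.002 0.003] [-0.01   0.005  0.003] rows>= 0.0
```

```bash
python3 -m jog '[{"linear":[0.013,0,0],"rotation":[0,0,0],"grip":0},{"linear":[0.013,0,0],"rotation":[0,0,0],"grip":0},{"linear":[-0.02,0,0],"rotation":[0,0,0],"grip":0},{"linear":[-0.1,0,0],"rotation":[0,0,0],"grip":0},{"linear":[-0.3,0,0],"rotation":[0,0,0],"grip":0},{"linear":[-0.5,0,0],"rotation":[0,0,0],"grip":0},{"linear":[-0.5,0,0],"rotation":[0,0,0],"grip":0},{"linear":[-0.5,0,0],"rotation":[0,0,0],"grip":0},{"linear":[-0.5,0,0],"rotation":[0,0,0],"grip":0}]'
python3 - <<'E'
from st import *
nxt(C0-108*CX+Z*49,UPR)
for n in('wrist','scene','top'):
    im,d=capture(n);np.save(f'pics/{n}2.npy',d);np.save(f'pics/{n}2rgb.npy',im);cv2.imwrite(f'pics/{n}2.png',im[:,:,::-1])
    if n=='wrist': c=calibration(n); import pickle; pickle.dump(c,open('pics/wcal2.pkl','wb'))
im=cv2.imread('pics/scene2.png');cv2.imwrite('pics/s2.png',cv2.resize(im[130:270,340:480],None,fx=4,fy=4))
E
```

```text
time_s: 4.67
eef_pos: [453.8, 299.6, 201.0]
ee_rot: [0.589, -0.396, 0.584, 0.395]
force: [-0.5, -0.2, -1.1]
grip_width: -0.002
t 4.67 pos [453.8 299.6 201. ] F [-0.5 -0.2 -1.1] grip -0.002 q [ 0.37  0.37  1.49  0.    1.27 -0.82]
remaining [0.507 0.006 0.001] [-0.011  0.01   0.009] | steps 1 next [0.507 0.006 0.001] [-0.011  0.01   0.009] rows>= 3.6
```

View pics/wrist2.png

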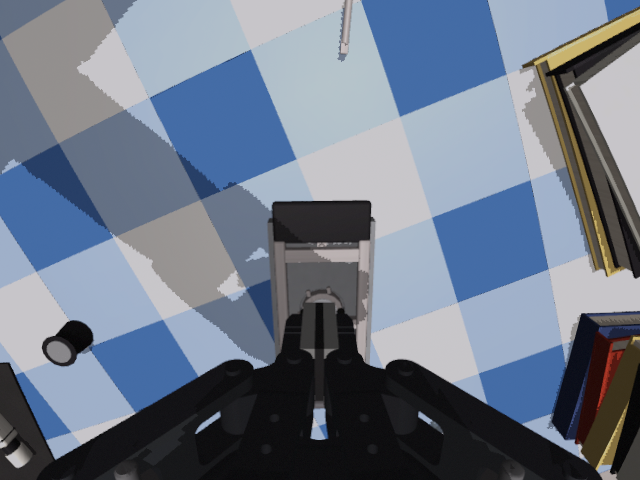

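View pics/s2.png

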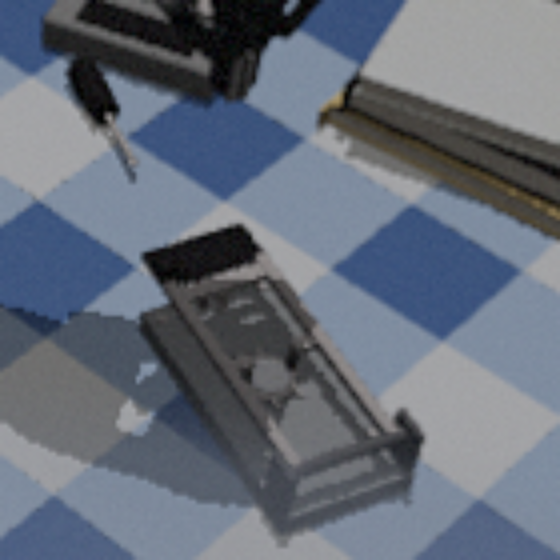

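The scene view shows the lever staying down over the plate, with the watch glass at about pixel (408,224.5). The wrist view shows the paddle lying flat at (272–371, 202–241). Next I'll locate the glass.

```bash
python3 - <<'E'
from h import *
ct,cs=calibration('top'),calibration('scene')
import pickle;cw=pickle.load(open('pics/wcal2.pkl','rb'));dw=np.load('pics/wrist2.npy');ds=np.load('pics/scene2.npy');dt=np.load('pics/top2.npy')
def rep(n,P):
    for p in np.atleast_2d(P): print(n,p.round(1),'clamp',((p-C0)@CX).round(1),((p-C0)@CYv).round(1))
rep('paddle corner depth',deproj(cw,[(278,208),(366,207),(322,220),(367,236),(277,237)],dw))
rep('paddle corner z49',onz(cw,[(273,203),(370,202)],49.))
rep('pred glass',C0-10*CX+Z*24)
print('pred px',proj(cs,C0-10*CX+Z*24),proj(ct,C0-10*CX+Z*24))
rep('scene glass',onz(cs,[(408,224.5)],24.)); rep('scene d',deproj(cs,[(408,224),(406,223),(410,226)],ds))
for n,c in(('scene',cs),('top',ct)):
    im=cv2.imread(f'pics/{n}2.png');p=proj(c,C0-10*CX+Z*24)[0];x,y=(p-35).astype(int)
    cv2.imwrite(f'pics/{n}_glass.png',cv2.resize(im[y:y+70,x:x+70],None,fx=8,fy=8,interpolation=cv2.INTER_CUBIC)); print(n,x,y)
E
```

```text
paddle corner depth [424.9 275.5  51.3] clamp -124.7 -34.2
paddle corner depth [451.1 342.2  50.6] clamp -125.0 37.5
paddle corner depth [447.8 304.9  50.9] clamp -114.3 1.5
paddle corner depth [475.  334.6  50.1] clamp -100.0 39.2
paddle corner depth [447.3 264.6  50.8] clamp -99.9 -36.1
paddle corner z49 [419.9 273.   49. ] clamp -128.4 -38.4
paddle corner z49 [448.9 346.7  49. ] clamp -128.8 40.8
pred glass [544.1 264.9  24. ] clamp -10.0 -0.0
pred px [[406.14575823 224.01081077]] [[223.91431087 210.88702578]]
scene glass [548.8 267.1  24. ] clamp -6.5 3.8
scene d [548.8 266.4  26.7] clamp -6.1 3.1
scene d [541.  268.4  22.9] clamp -14.2 2.1
scene d [558.2 262.8  29. ] clamp 3.9 3.2
scene 371 189
top 188 175
```

View pics/scene_glass.png

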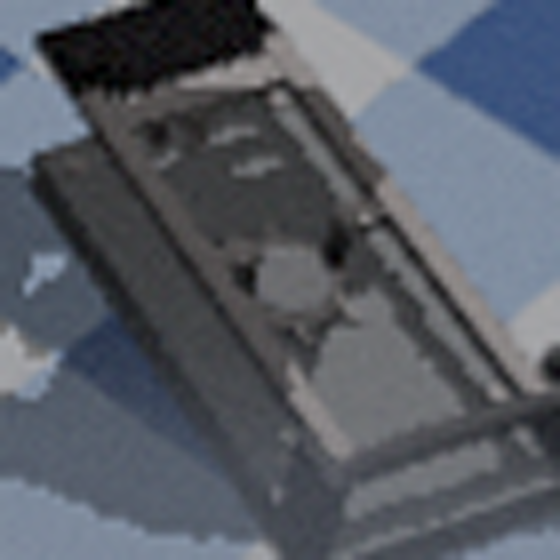

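View pics/top_glass.png

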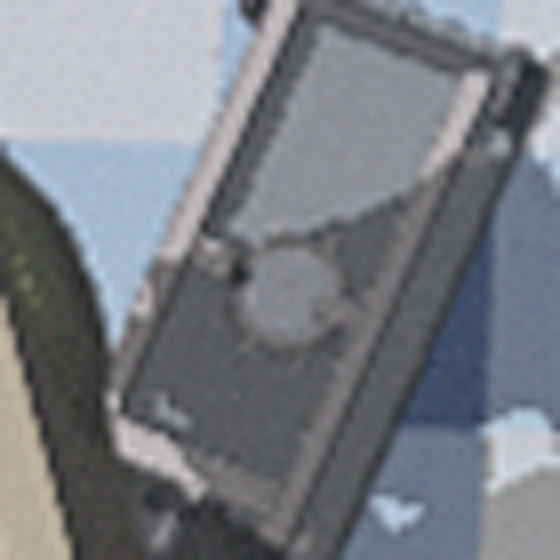

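```bash
python3 - <<'E'
from h import *
ct,cs=calibration('top'),calibration('scene')
for n,c,p in(('s',cs,(407.2,223.3)),('t',ct,(224.1,211.8))):
    for z in(20.,24.,28.): q=onz(c,[p],z)[0];print(n,q.round(1),((q-C0)@CX).round(1),((q-C0)@CYv).round(1))
# lens/lamp axis refine: body points in top with z=28
t=np.load('pics/top2rgb.npy').astype(int);s=np.load('pics/scene2rgb.npy').astype(int)
for n,im,c,(x,y,w,h) in(('top',t,ct,(376,185,18,58)),('scene',s,cs,(263,303,44,34))):
    m=np.zeros((480,640),np.uint8);m[y:y+h,x:x+w]=(im[y:y+h,x:x+w].min(2)>125)*255
    k,l,st,ce=cv2.connectedComponentsWithStats(m)
    for i in range(1,k):
        if st[i,4]>20:
            ys,xs=np.nonzero(l==i);Q=onz(c,np.c_[xs,ys],28.);print(n,st[i].tolist(),cv2.minAreaRect(Q[:,:2].astype(np.float32)))
E
```

```text
s [542.7 272.2  20. ] -14.0 6.3
s [544.5 269.   24. ] -11.2 4.0
s [546.3 265.8  28. ] -8.3 1.6
t [542.2 265.   20. ] -11.9 -0.6
t [541.6 264.3  24. ] -12.1 -1.5
t [540.9 263.5  28. ] -12.4 -2.5
top [380, 191, 8, 9, 67] ((598.0853271484375, -177.6945037841797), (22.658300399780273, 19.393335342407227), 0.7303680181503296)
top [380, 204, 10, 34, 289] ((526.8350219726562, -180.56483459472656), (92.3245849609375, 23.760683059692383), 2.515268087387085)
scene [263, 303, 9, 4, 21] ((474.2685852050781, -178.8978271484375), (19.149751663208008, 8.388232231140137), 45.572017669677734)
scene [266, 306, 33, 29, 291] ((529.7401733398438, -180.60902404785156), (91.50543975830078, 21.536277770996094), 1.9748573303222656)
```

```bash
python3 -m jog '[{"linear":[0,-0.3,0],"rotation":[0,0,0],"grip":0},{"linear":[0,-0.3,0],"rotation":[0,0,0],"grip":0},{"linear":[0,-0.3,0],"rotation":[0,0,0],"grip":0},{"linear":[0,-0.3,0],"rotation":[0,0,0],"grip":0},{"linear":[0,-0.3,0],"rotation":[0,0,0],"grip":0}]'
python3 - <<'E'
from st import *
nxt(C0-108*CX+Z*49,UPR)
c=calibration('wrist');im,d=capture('wrist');np.save('pics/w3.npy',d);cv2.imwrite('pics/w3.png',im[:,:,::-1])
import pickle;pickle.dump(c,open('pics/wcal3.pkl','wb'));print(proj(c,C0-10*CX+24*Z))
E
```

```text
time_s: 5.23
eef_pos: [535.2, 265.4, 196.2]
ee_rot: [0.585, -0.395, 0.587, 0.396]
force: [-0.5, 0.6, 0.3]
grip_width: -0.002
t 5.23 pos [535.2 265.4 196.2] F [-0.5  0.6  0.3] grip -0.002 q [ 0.26  0.5   1.32  0.    1.33 -0.92]
remaining [0.491 0.297 0.008] [-0.012 -0.002 -0.006] | steps 1 next [0.491 0.297 0.008] [-0.012 -0.002 -0.006] rows>= 4.1
[[322.00389929 230.57498907]]
```

View pics/w3.png

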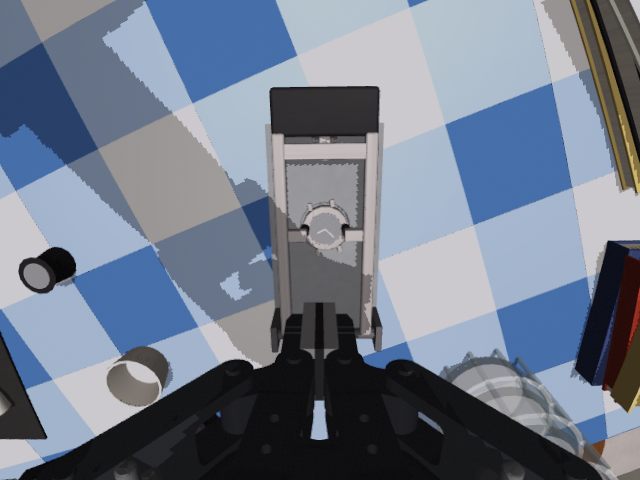

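```bash
python3 - <<'E'
from h import *
import pickle;c=pickle.load(open('pics/wcal3.pkl','rb'));d=np.load('pics/w3.npy')
im=cv2.imread('pics/w3.png');cv2.imwrite('pics/w3z.png',cv2.resize(im[190:270,280:370],None,fx=7,fy=7,interpolation=cv2.INTER_CUBIC))
for p in[(325,229)]:
    q=onz(c,[p],24.)[0];print(q.round(1),((q-C0)@CX).round(1),((q-C0)@CYv).round(1),deproj(c,[p],d).round(1))
E
```

```text
[543.8 267.9  24. ] -11.5 2.7 [[543.2 268.1  26.2]]
```

View pics/w3z.png

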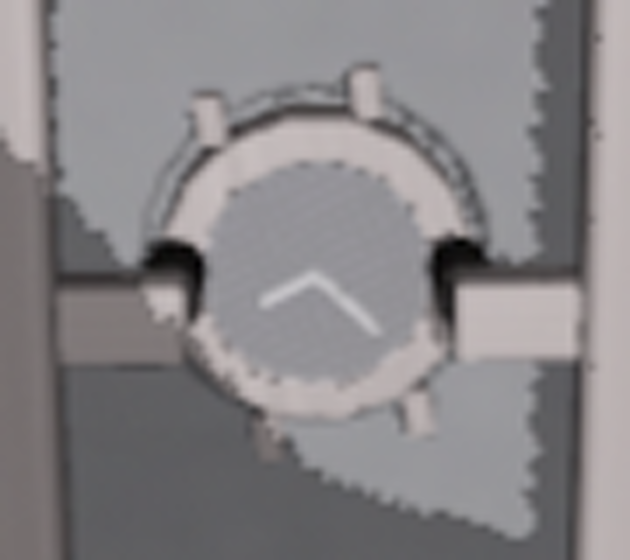

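```bash
cat >> st.py <<'E'
G=np.array([543.5,267,24.])
PH=np.deg2rad(2.3);LX=np.array([np.cos(PH),np.sin(PH),0]);LY=np.array([-LX[1],LX[0],0]);LO=np.array([544.3,-179.9,4.])
TI=np.deg2rad(30)
PX=np.sin(TI)*LX-np.cos(TI)*Z
PR=toolR(PX,LY)
PICK=LO*[1,1,0]-6*LX+12.5*Z
PREP=PICK-110*PX
E
python3 - <<'E'
from st import *
print(PICK,PREP);nxt(PREP,PR)
E
```

```text
[ 538.30483363 -180.14079076   12.5       ] [ 483.3491419  -182.34803934  107.76279442]
t 5.28 pos [534.8 265.8 196.7] F [-0.2 -0.6  0.1] grip 0.004 q [ 0.26  0.5   1.32  0.    1.33 -0.92]
remaining [ 0.296 -0.401 -1.449] [-0.828 -0.222 -1.036] | steps 1.53 next [ 0.194 -0.263 -0.95 ] [-0.543 -0.146 -0.679] rows>= 7.2
```

```bash
python3 -m jog '[{"linear":[0.15,-0.263,-0.95],"rotation":[-0.543,-0.146,-0.679],"grip":60},{"linear":[0.15,-0.263,-0.95],"rotation":[-0.543,-0.146,-0.679],"grip":60},{"linear":[0.15,-0.263,-0.95],"rotation":[-0.543,-0.146,-0.679],"grip":60},{"linear":[0.15,-0.263,-0.95],"rotation":[-0.543,-0.146,-0.679],"grip":60},{"linear":[0.15,-0.263,-0.95],"rotation":[-0.543,-0.146,-0.679],"grip":60},{"linear":[0.15,-0.263,-0.95],"rotation":[-0.543,-0.146,-0.679],"grip":60},{"linear":[0.15,-0.263,-0.95],"rotation":[-0.543,-0.146,-0.679],"grip":60},{"linear":[0.15,-0.263,-0.95],"rotation":[-0.543,-0.146,-0.679],"grip":60}]'
python3 -c "
from st import *
nxt(PREP,PR)"
```

```text
time_s: 5.95
eef_pos: [499.6, -31.4, 151.0]
ee_rot: [0.607, -0.548, 0.433, 0.38]
force: [-0.3, 0.5, -0.4]
grip_width: 0.704
t 5.95 pos [499.6 -31.4 151. ] F [-0.3  0.5 -0.4] grip 0.704 q [-0.35  0.18  1.94  0.16  0.7  -1.92]
remaining [ 0.124  0.044 -0.509] [-0.291 -0.08  -0.358] | steps 1 next [ 0.124  0.044 -0.509] [-0.291 -0.08  -0.358] rows>= 3.8
```

```bash
python3 -m jog '[{"linear":[0.1,0.044,-0.509],"rotation":[-0.291,-0.08,-0.358],"grip":60},{"linear":[0.1,0.044,-0.509],"rotation":[-0.291,-0.08,-0.358],"grip":60},{"linear":[0.1,0.044,-0.509],"rotation":[-0.291,-0.08,-0.358],"grip":60},{"linear":[0.1,0.044,-0.509],"rotation":[-0.291,-0.08,-0.358],"grip":60},{"linear":[0.1,0.044,-0.509],"rotation":[-0.291,-0.08,-0.358],"grip":60},{"linear":[0.1,0.044,-0.509],"rotation":[-0.291,-0.08,-0.358],"grip":60},{"linear":[0.1,0.044,-0.509],"rotation":[-0.291,-0.08,-0.358],"grip":60}]'
python3 - <<'E'
from st import *
nxt(PREP,PR)
c=calibration('wrist');im,d=capture('wrist');np.save('pics/w4.npy',d);cv2.imwrite('pics/w4.png',im[:,:,::-1])
import pickle;pickle.dump(c,open('pics/wcal4.pkl','wb'))
print(proj(c,[LO+28*Z-4*Z+LX*a+LY*b for a,b in((-65,12),(-65,-12),(30,12),(30,-12),(65,0))]).round(0).tolist())
E
```

```text
time_s: 6.53
eef_pos: [484.1, -183.6, 118.8]
ee_rot: [-0.606, 0.615, -0.348, -0.365]
force: [-0.1, 1.2, -0.0]
grip_width: 0.701
t 6.53 pos [ 484.1 -183.6  118.8] F [-0.1  1.2 -0. ] grip 0.701 q [-0.77  0.25  2.02  0.67  0.61 -2.88]
remaining [0.031 0.02  0.004] [-0.023 -0.012 -0.019] | steps 1 next [0.031 0.02  0.004] [-0.023 -0.012 -0.019] rows>= 0.3
[[340.0, 182.0], [300.0, 182.0], [336.0, 277.0], [306.0, 277.0], [322.0, 301.0]]
```

View pics/w4.png

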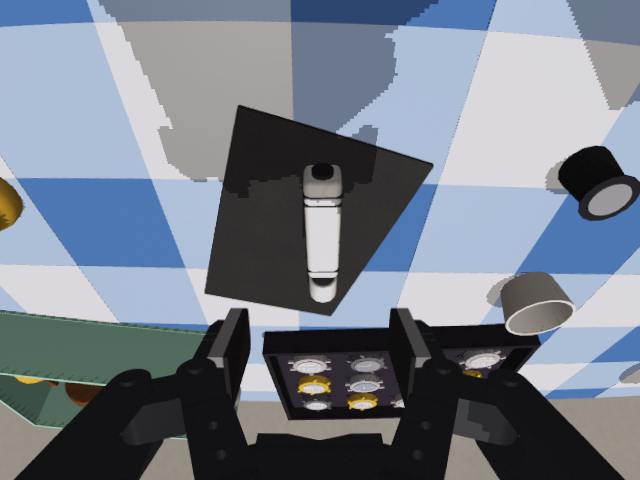

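```bash
python3 - <<'E'
from st import *
import pickle;c=pickle.load(open('pics/wcal4.pkl','rb'));d=np.load('pics/w4.npy')
im=cv2.imread('pics/w4.png')
m=np.zeros((480,640),np.uint8);m[160:305,295:350]=(im[160:305,295:350].min(2)>110)*255
for r in(190,205,215,230,245,260,268,275,285,295):
    xs=np.nonzero(m[r])[0]; 
    if len(xs): 
        q=onz(c,[(xs.min()-.5,r),(xs.max()+.5,r)],28.);mid=q.mean(0);print(r,xs.min(),xs.max(),mid.round(1),'w',np.linalg.norm(q[1]-q[0]).round(1),'lampframe',((mid-LO)@LX).round(1),((mid-LO)@LY).round(1), deproj(c,[((xs.min()+xs.max())/2,r)],d).round(1)[0])
E
```

```text
190 304 339 [ 485.6 -181.4   28. ] w 22.1 lampframe -58.7 0.9 [ 484.5 -181.4   29.3]
205 308 334 [ 497.9 -181.3   28. ] w 17.3 lampframe -46.4 0.4 [ 496.7 -181.4   29.3]
215 305 340 [ 506.7 -180.1   28. ] w 23.7 lampframe -37.6 1.4 [ 505.9 -180.1   28.8]
230 306 339 [ 520.8 -179.6   28. ] w 23.3 lampframe -23.5 1.3 [ 520.4 -179.6   28.4]
245 307 338 [ 536.2 -179.    28. ] w 22.9 lampframe -8.1 1.2 [ 535.7 -179.1   28.5]
260 307 338 [ 553.1 -178.5   28. ] w 24.1 lampframe 8.8 1.1 [ 551.7 -178.5   29.1]
268 308 337 [ 562.8 -178.1   28. ] w 23.1 lampframe 18.5 1.0 [ 561.7 -178.2   28.9]
275 309 336 [ 571.7 -177.8   28. ] w 22.1 lampframe 27.4 1.0 [ 570.7 -177.9   28.7]
285 310 335 [ 585.2 -177.3   28. ] w 21.3 lampframe 40.9 0.9 [ 587.6 -177.2   26.2]
295 311 349 [ 599.5 -170.5   28. ] w 33.1 lampframe 55.5 7.2 [ 601.5 -170.4   26.6]
```

```bash
cat >> st.py <<'E'
PH=np.deg2rad(2.1);LX=np.array([np.cos(PH),np.sin(PH),0]);LY=np.array([-LX[1],LX[0],0]);LO=np.array([544.3,-179.0,4.])
TI=np.deg2rad(10)
PX=np.sin(TI)*LX-np.cos(TI)*Z
PR=toolR(PX,LY)
PICK=LO*[1,1,0]-8*LX+9.5*Z
PREP=PICK-80*PX
E
python3 - <<'E'
from st import *
print(PICK,PREP);nxt(PREP,PR)
E
```

```text
[ 536.30537285 -179.29314967    9.5       ] [ 522.42284849 -179.80219873   88.28462024]
t 6.58 pos [ 484.1 -181.1  118.8] F [-0.5  1.6  0.3] grip 0.702 q [-0.77  0.25  2.02  0.67  0.61 -2.88]
remaining [ 0.151 -0.061  0.   ] [-0.009 -0.003  0.679] | steps 1 next [ 0.151 -0.061  0.   ] [-0.009 -0.003  0.679] rows>= 2.7
```

```bash
python3 -m jog '[{"linear":[0.05,-0.03,0],"rotation":[0,0,0.3],"grip":50},{"linear":[0.13,-0.06,0],"rotation":[-0.009,-0.003,0.6],"grip":50},{"linear":[0.13,-0.06,0],"rotation":[-0.009,-0.003,0.679],"grip":50},{"linear":[0.13,-0.06,0],"rotation":[-0.009,-0.003,0.679],"grip":50},{"linear":[0.13,-0.06,0],"rotation":[-0.009,-0.003,0.679],"grip":50}]'
python3 -c "
from st import *
nxt(PREP,PR);nxt(PICK,PR)"
```

```text
time_s: 7.0
eef_pos: [520.4, -177.5, 93.9]
ee_rot: [-0.532, 0.551, -0.444, -0.466]
force: [0.1, 0.5, 0.7]
grip_width: 0.586
t 7.0 pos [ 520.4 -177.5   93.9] F [0.1 0.5 0.7] grip 0.586 q [-0.59  0.44  1.72  0.14  0.85 -2.29]
remaining [ 0.019 -0.003 -0.008] [ 0.009  0.001 -0.002] | steps 1 next [ 0.019 -0.003 -0.008] [ 0.009  0.001 -0.002] rows>= 0.1
t 7.0 pos [ 520.4 -177.5   93.9] F [0.1 0.5 0.7] grip 0.586 q [-0.59  0.44  1.72  0.14  0.85 -2.29]
remaining [ 0.286 -0.004 -0.008] [ 0.009  0.001 -0.002] | steps 1 next [ 0.286 -0.004 -0.008] [ 0.009  0.001 -0.002] rows>= 2.1
```

```bash
python3 -m jog '[{"linear":[0.1,-0.004,-0.006],"rotation":[0.009,0,0],"grip":45},{"linear":[0.18,-0.004,-0.006],"rotation":[0.009,0,0],"grip":45},{"linear":[0.24,-0.004,-0.006],"rotation":[0.009,0,0],"grip":45},{"linear":[0.27,-0.004,-0.006],"rotation":[0.009,0,0],"grip":45},{"linear":[0.286,-0.004,-0.006],"rotation":[0.009,0,0],"grip":45},{"linear":[0.286,-0.004,-0.006],"rotation":[0.009,0,0],"grip":45}]'
python3 - <<'E'
from st import *
nxt(PICK,PR)
im,d=capture('wrist');cv2.imwrite('pics/w5.png',im[:,:,::-1])
E
```

```text
time_s: 7.5
eef_pos: [536.1, -178.0, 9.4]
ee_rot: [-0.533, 0.55, -0.444, -0.465]
force: [0.2, 0.3, 0.8]
grip_width: 0.529
t 7.5 pos [ 536.1 -178.     9.4] F [0.2 0.3 0.8] grip 0.529 q [-0.57  0.6   1.73  0.16  0.68 -2.3 ]
remaining [-0.    -0.001 -0.004] [ 0.002  0.002 -0.002] | steps 1 next [-0.    -0.001 -0.004] [ 0.002  0.002 -0.002] rows>= 0.0
```

View pics/w5.png

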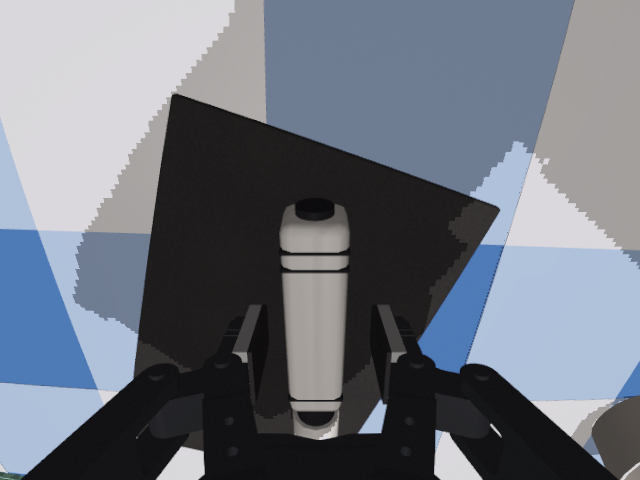

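The lamp body lies centred between the open pads at about (315,320), and its long axis is parallel to them. I'll close the gripper.

```bash
python3 -m jog '[{"linear":[0,0,-0.002],"rotation":[0,0,0],"grip":10},{"linear":[0,0,-0.002],"rotation":[0,0,0],"grip":10},{"linear":[0,0,-0.002],"rotation":[0,0,0],"grip":10},{"linear":[0,0,-0.002],"rotation":[0,0,0],"grip":10},{"linear":[0,0,-0.002],"rotation":[0,0,0],"grip":10},{"linear":[0,0,-0.002],"rotation":[0,0,0],"grip":10}]' 50
python3 - <<'E'
from st import *
nxt(PICK,PR); print(Rof(sense()).as_matrix().round(4).tolist())
E
```

```text
time_s: 8.05
eef_pos: [537.0, -179.4, 11.7]
ee_rot: [-0.533, 0.551, -0.444, -0.464]
force: [-2.3, 0.9, 6.6]
grip_width: 0.271
t 8.05 pos [ 537.  -179.4   11.7] F [-2.3  0.9  6.6] grip 0.271 q [-0.58  0.6   1.72  0.16  0.68 -2.3 ]
remaining [0.007 0.004 0.   ] [ 0.002 -0.002  0.004] | steps 1 next [0.007 0.004 0.   ] [ 0.002 -0.002  0.004] rows>= 0.1
[[0.1755, -0.9838, -0.0374], [0.0055, -0.037, 0.9993], [-0.9845, -0.1755, -0.0011]]
```

```bash
cat >> st.py <<'E'
RG=Ro.from_quat([0.551,-0.444,-0.464,-0.533]); TG=np.array([537.0,-179.4,11.7])
LR=Ro.from_matrix(np.c_[LX,LY,Z])
def toolpose(lens,LRw):
    RL=LR.inv()*RG   # tool in lamp
    R=LRw*RL
    off=LR.inv().apply(TG-(LO+65*LX+12*Z))
    return lens+LRw.apply(off),R
def hold(el=45,hy=2.1,dist=80,G=G):
    e=np.deg2rad(el);y=np.deg2rad(hy);h=np.array([np.cos(y),np.sin(y),0]);b=np.cos(e)*h-np.sin(e)*Z
    yy=np.array([-h[1],h[0],0]);L=Ro.from_matrix(np.c_[b,yy,np.cross(b,yy)])
    return toolpose(G-dist*b,L)
E
python3 -m jog '[{"linear":[-0.03,-0.005,0],"rotation":[0,0,0],"grip":10},{"linear":[-0.08,-0.014,0],"rotation":[0,0,0],"grip":10},{"linear":[-0.16,-0.028,0],"rotation":[0,0,0],"grip":10},{"linear":[-0.3,-0.053,0],"rotation":[0,0,0],"grip":10},{"linear":[-0.3,-0.053,0],"rotation":[0,0,0],"grip":10},{"linear":[-0.3,-0.053,0],"rotation":[0,0,0],"grip":10}]'
python3 - <<'E'
from st import *
s=sense()
p,R=hold(45);print(p,R.as_matrix().round(2).tolist());nxt(p,R)
p,R=hold(45,dist=160);print(p);nxt(p,R)
im,d=capture('wrist');cv2.imwrite('pics/w6.png',im[:,:,::-1])
c=calibration('wrist')
Rn=Rof(s);M=Rn*RG.inv();f=lambda P:M.apply(P-TG)+s["eef_pos"]
print(proj(c,[f(LO+a*LX+b*LY+24*Z) for a,b in((-65,12),(-65,-12),(30,12),(30,-12))]).round(0).tolist(), f(LO+65*LX+12*Z))
E
```

```text
time_s: 8.55
eef_pos: [537.8, -179.9, 106.1]
ee_rot: [-0.533, 0.553, -0.443, -0.462]
force: [0.4, -0.2, -1.2]
grip_width: 0.264
[432.83939944 262.80993883 128.65870127] [[-0.57, -0.82, -0.04], [-0.02, -0.03, 1.0], [-0.82, 0.57, 0.0]]
t 8.55 pos [ 537.8 -179.9  106.1] F [ 0.4 -0.2 -1.2] grip 0.264 q [-0.58  0.45  1.66  0.13  0.88 -2.26]
remaining [-0.133  0.275  1.487] [-0.004 -0.008  1.58 ] | steps 1.61 next [-0.082  0.171  0.922] [-0.002 -0.005  0.98 ] rows>= 6.8
[376.30884873 260.73705764 185.22724377]
t 8.55 pos [ 537.8 -179.9  106.1] F [ 0.4 -0.2 -1.2] grip 0.264 q [-0.58  0.45  1.66  0.13  0.88 -2.26]
remaining [-0.353  0.427  1.487] [-0.004 -0.008  1.58 ] | steps 1.61 next [-0.219  0.265  0.922] [-0.002 -0.005  0.98 ] rows>= 7.1
[[353.0, 221.0], [279.0, 221.0], [343.0, 410.0], [290.0, 410.0]] [ 610.06559383 -177.13721298  110.69412051]
```

View pics/w6.png

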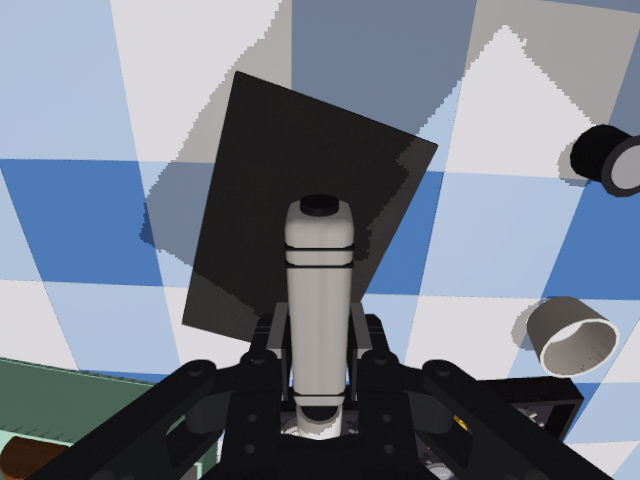

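```bash
python3 -m jog '[{"linear":[-0.15,0.02,0.1],"rotation":[0,0,0.1],"grip":10},{"linear":[-0.28,0.25,0.92],"rotation":[0,0,0.98],"grip":10},{"linear":[-0.28,0.25,0.92],"rotation":[0,0,0.98],"grip":10},{"linear":[-0.28,0.25,0.92],"rotation":[0,0,0.98],"grip":10},{"linear":[-0.28,0.25,0.92],"rotation":[0,0,0.98],"grip":10},{"linear":[-0.28,0.25,0.92],"rotation":[0,0,0.98],"grip":10},{"linear":[-0.28,0.25,0.92],"rotation":[0,0,0.98],"grip":10},{"linear":[-0.28,0.25,0.92],"rotation":[0,0,0.98],"grip":10},{"linear":[-0.28,0.25,0.92],"rotation":[0,0,0.98],"grip":10}]'
python3 - <<'E'
from st import *
p,R=hold(45,dist=130);nxt(p,R)
E
```

```text
time_s: 9.35
eef_pos: [436.3, 96.4, 172.5]
ee_rot: [0.403, -0.428, 0.564, 0.58]
force: [0.5, -0.3, -1.2]
grip_width: 0.267
t 9.35 pos [436.3  96.4 172.5] F [ 0.5 -0.3 -1.2] grip 0.267 q [-0.03  0.38  1.6  -0.02  1.48 -1.64]
remaining [0.059 0.093 0.555] [ 0.005 -0.005  0.59 ] | steps 1 next [0.059 0.093 0.555] [ 0.005 -0.005  0.59 ] rows>= 4.1
```

```bash
python3 -m jog '[{"linear":[0.0,0.05,0.3],"rotation":[0,0,0.3],"grip":10},{"linear":[0.03,0.093,0.555],"rotation":[0.005,-0.005,0.59],"grip":10},{"linear":[0.03,0.093,0.555],"rotation":[0.005,-0.005,0.59],"grip":10},{"linear":[0.059,0.093,0.555],"rotation":[0.005,-0.005,0.59],"grip":10},{"linear":[0.059,0.093,0.555],"rotation":[0.005,-0.005,0.59],"grip":10},{"linear":[0.059,0.093,0.555],"rotation":[0.005,-0.005,0.59],"grip":10},{"linear":[0.059,0.093,0.555],"rotation":[0.005,-0.005,0.59],"grip":10}]'
python3 - <<'E'
from st import *
p,R=hold(45,dist=80);nxt(p,R)
for n in('scene','top'):
    im,d=capture(n);np.save(f'pics/{n}7.npy',d);cv2.imwrite(f'pics/{n}7.png',im[:,:,::-1])
im=cv2.imread('pics/scene7.png');cv2.imwrite('pics/s7.png',cv2.resize(im[120:270,330:480],None,fx=4,fy=4))
im=cv2.imread('pics/top7.png');cv2.imwrite('pics/t7.png',cv2.resize(im[150:300,160:310],None,fx=4,fy=4))
E
```

```text
time_s: 9.93
eef_pos: [397.5, 260.6, 163.4]
ee_rot: [0.315, -0.339, 0.621, 0.633]
force: [-0.4, -0.2, -0.7]
grip_width: 0.267
t 9.93 pos [397.5 260.6 163.4] F [-0.4 -0.2 -0.7] grip 0.267 q [ 0.26  0.59  1.39  0.13  1.76 -1.36]
remaining [ 0.027 -0.163  0.003] [-0.001 -0.001 -0.002] | steps 1 next [ 0.027 -0.163  0.003] [-0.001 -0.001 -0.002] rows>= 1.2
```

View pics/s7.png

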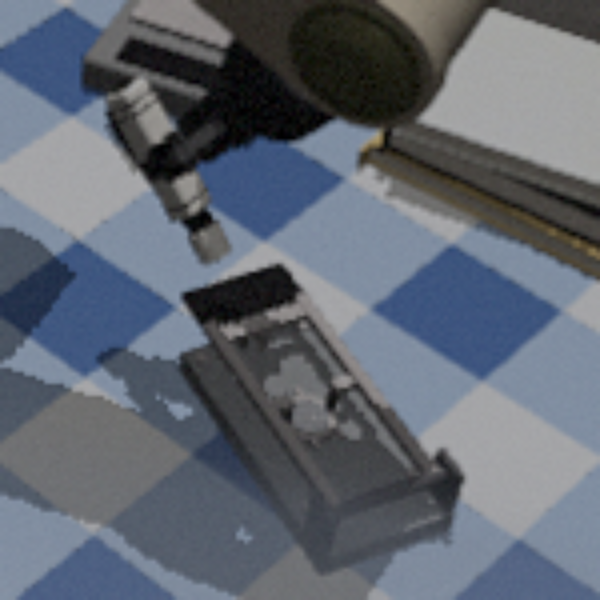

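View pics/t7.png

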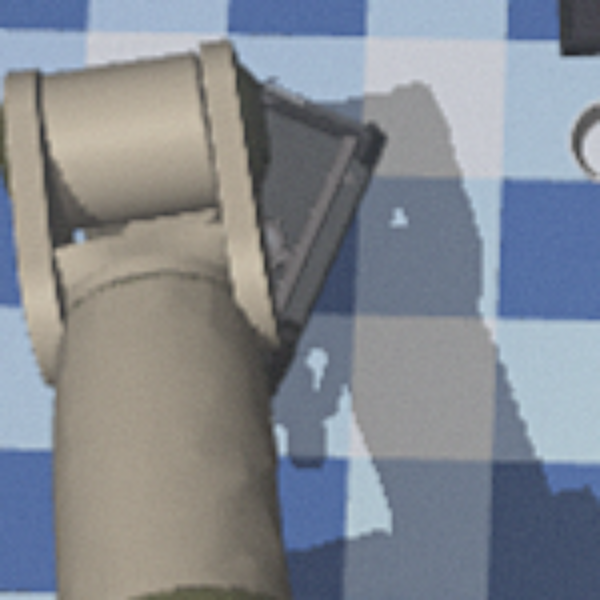

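The scene view shows the tilted lamp clear above the paddle. Its lens end is at about pixel (383,183) and its tail at (362,143). I'll compare these with the predicted positions.

```bash
python3 - <<'E'
from st import *
s=sense();cs=calibration('scene');d=np.load('pics/scene7.npy');im=cv2.imread('pics/scene7.png')
M=Rof(s)*RG.inv();f=lambda a,b,z:M.apply(LO+a*LX+b*LY+z*Z-TG)+s["eef_pos"]
pts=[f(65,0,12),f(41,0,12),f(30,0,12),f(-65,0,12),f(65,-12,12),f(65,12,12),f(65,0,0),f(65,0,24)]
pp=proj(cs,pts);print(np.array(pts).round(1).tolist(),pp.round(1).tolist())
b=M.apply(LX);print('beam',b.round(3),'elev',np.degrees(np.arcsin(-b[2])).round(1))
big=cv2.resize(im[130:200,345:405],None,fx=8,fy=8,interpolation=cv2.INTER_CUBIC)
for i,p in enumerate(pp): cv2.circle(big,tuple(((p-[345,130]+.5)*8).astype(int)),3,(0,0,255) if i<4 else (0,255,0),-1)
cv2.imwrite('pics/s7b.png',big)
E
```

```text
[[452.2, 262.0, 115.9], [435.2, 261.5, 132.9], [427.4, 261.2, 140.7], [360.3, 258.9, 207.9], [452.6, 250.1, 116.0], [451.8, 274.0, 115.9], [443.7, 261.8, 107.5], [460.6, 262.3, 124.4]] [[383.8, 183.3], [379.5, 175.6], [377.5, 172.1], [360.2, 140.6], [380.9, 185.6], [386.5, 181.1], [380.9, 184.1], [386.6, 182.6]]
beam [ 0.707  0.024 -0.707] elev 45.0
```

View pics/s7b.png

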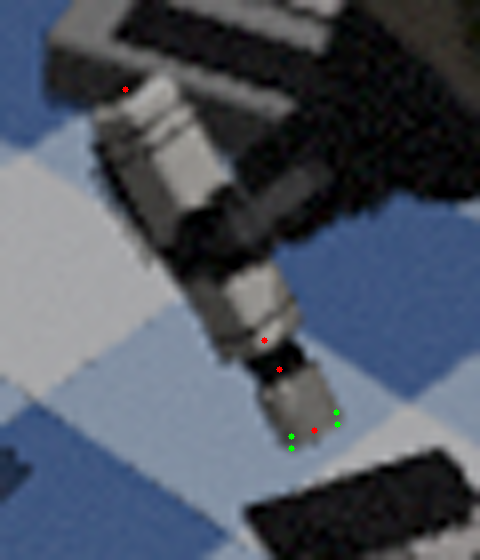

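```bash
python3 -m jog '[{"linear":[0.01,-0.06,0.001],"rotation":[0,0,0],"grip":10},{"linear":[0.02,-0.12,0.002],"rotation":[0,0,0],"grip":10},{"linear":[0.027,-0.15,0.003],"rotation":[0,0,0],"grip":10},{"linear":[0.027,-0.163,0.003],"rotation":[0,0,0],"grip":10},{"linear":[0.027,-0.163,0.003],"rotation":[0,0,0],"grip":10},{"linear":[0.027,-0.163,0.003],"rotation":[0,0,0],"grip":10}]'
python3 - <<'E'
from st import *
p,R=hold(45,dist=80);nxt(p,R)
s=sense();cs=calibration('scene');M=Rof(s)*RG.inv();f=lambda a,b,z:M.apply(LO+a*LX+b*LY+z*Z-TG)+s["eef_pos"]
L=f(65,0,12);b=M.apply(LX);print('lens',L,'dist',np.linalg.norm(G-L),'miss',np.linalg.norm(np.cross(G-L,b)))
im,_=capture('scene');big=cv2.resize(im[130:260,345:465,::-1],None,fx=4.5,fy=4.5,interpolation=cv2.INTER_CUBIC)
cv2.imwrite('pics/s8.png',big)
im,_=capture('wrist');cv2.imwrite('pics/w8.png',im[:,:,::-1]);print(proj(calibration('wrist'),[G,L]))
E
```

```text
time_s: 10.53
eef_pos: [433.5, 261.9, 129.9]
ee_rot: [0.316, -0.338, 0.621, 0.633]
force: [0.2, 0.4, -1.0]
grip_width: 0.271
t 10.53 pos [433.5 261.9 129.9] F [ 0.2  0.4 -1. ] grip 0.271 q [ 0.25  0.69  1.3   0.12  1.74 -1.37]
remaining [ 0.005 -0.001  0.003] [-0.005  0.003  0.001] | steps 1 next [ 0.005 -0.001  0.003] [-0.005  0.003  0.001] rows>= 0.0
lens [487.63593949 263.87787625  81.83669389] dist 80.47126240827798 miss 1.8523779961212608
[[319.2401109  500.95410731]
 [317.30824712 429.92406896]]
```

View pics/s8.png

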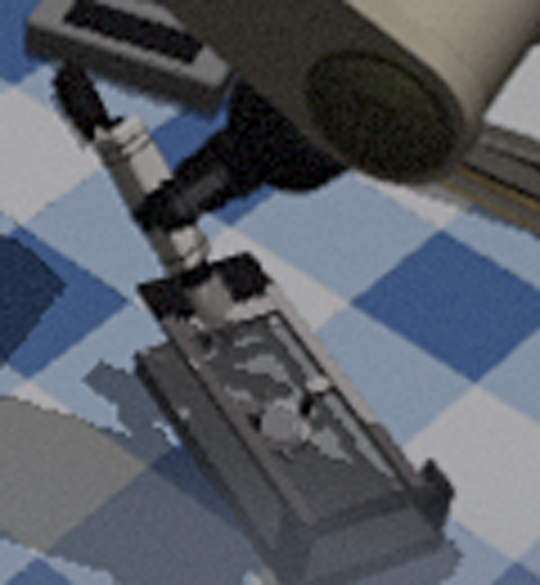

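View pics/w8.png

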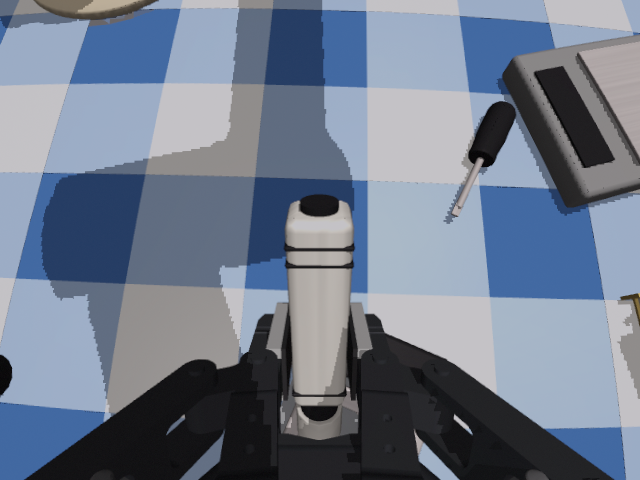

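```bash
python3 -m jog '[{"linear":[0.005,0,0.005],"rotation":[-0.004,0.003,0],"grip":10},{"linear":[0.005,0,0.005],"rotation":[-0.004,0.003,0],"grip":10},{"linear":[0.005,0,0.005],"rotation":[-0.004,0.003,0],"grip":10},{"linear":[0.005,0,0.005],"rotation":[-0.004,0.003,0],"grip":10}]'
python3 - <<'E'
from st import *
p,R=hold(45,dist=80);nxt(p,R)
s=sense();M=Rof(s)*RG.inv();f=lambda a,b,z:M.apply(LO+a*LX+b*LY+z*Z-TG)+s["eef_pos"]
L=f(65,0,12);b=M.apply(LX);print('lens',L,'dist',np.linalg.norm(G-L),'miss',np.linalg.norm(np.cross(G-L,b)),'hit z24',L+b*(24-L[2])/b[2])
E
```

```text
time_s: 10.97
eef_pos: [432.3, 263.7, 129.0]
ee_rot: [0.315, -0.34, 0.62, 0.633]
force: [-0.0, 0.6, -0.3]
grip_width: 0.264
t 10.97 pos [432.3 263.7 129. ] F [-0.   0.6 -0.3] grip 0.264 q [ 0.25  0.7   1.3   0.12  1.74 -1.37]
remaining [ 0.    -0.002 -0.003] [ 0.001 -0.001  0.002] | steps 1 next [ 0.    -0.002 -0.003] [ 0.001 -0.001  0.002] rows>= 0.0
lens [486.50918192 265.89289186  81.01627103] dist 80.62278955983459 miss 1.0191451312173794 hit z24 [543.62489526 268.01799765  24.        ]
```

```bash
python3 -m jog '[{"linear":[0,0,0],"rotation":[0,0,0],"grip":10},{"linear":[0,0,0],"rotation":[0,0,0],"grip":10},{"linear":[0,0,0],"rotation":[0,0,0],"grip":10},{"linear":[0,0,0],"rotation":[0,0,0],"grip":10},{"linear":[0,0,0],"rotation":[0,0,0],"grip":10},{"linear":[0,0,0],"rotation":[0,0,0],"grip":10},{"linear":[0,0,0],"rotation":[0,0,0],"grip":10},{"linear":[0,0,0],"rotation":[0,0,0],"grip":10},{"linear":[0,0,0],"rotation":[0,0,0],"grip":10},{"linear":[0,0,0],"rotation":[0,0,0],"grip":10},{"linear":[0,0,0],"rotation":[0,0,0],"grip":10},{"linear":[0,0,0],"rotation":[0,0,0],"grip":10},{"linear":[0,0,0],"rotation":[0,0,0],"grip":10},{"linear":[0,0,0],"rotation":[0,0,0],"grip":10},{"linear":[0,0,0],"rotation":[0,0,0],"grip":10},{"linear":[0,0,0],"rotation":[0,0,0],"grip":10},{"linear":[0,0,0],"rotation":[0,0,0],"grip":10},{"linear":[0,0,0],"rotation":[0,0,0],"grip":10},{"linear":[0,0,0],"rotation":[0,0,0],"grip":10},{"linear":[0,0,0],"rotation":[0,0,0],"grip":10}]'
python3 - <<'E'
from st import *
for i in range(24):
    im,_=capture('scene')
    if i%6==0:
        s=sense();M=Rof(s)*RG.inv();f=lambda a,b,z:M.apply(LO+a*LX+b*LY+z*Z-TG)+s["eef_pos"]
        L=f(65,0,12);b=M.apply(LX);print(s["time_s"],'dist',np.linalg.norm(G-L).round(1),'hit z24',(L+b*(24-L[2])/b[2]).round(1))
big=cv2.resize(im[130:260,345:465,::-1],None,fx=4.5,fy=4.5,interpolation=cv2.INTER_CUBIC)
cv2.imwrite('pics/s9.png',big)
p,R=hold(45,dist=150);nxt(p,R)
E
```

```text
time_s: 12.63
eef_pos: [432.3, 263.8, 129.1]
ee_rot: [0.315, -0.34, 0.62, 0.633]
force: [-0.5, 0.1, -1.0]
grip_width: 0.27
12.6833 dist 80.6 hit z24 [543.7 268.   24. ]
12.9833 dist 80.6 hit z24 [543.6 268.   24. ]
13.2833 dist 80.6 hit z24 [543.6 268.   24. ]
13.5833 dist 80.6 hit z24 [543.7 268.   24. ]
t 13.83 pos [432.3 263.7 129. ] F [ 0.5 -0.6 -0.7] grip 0.267 q [ 0.25  0.7   1.3   0.12  1.74 -1.37]
remaining [-0.041  0.228 -0.003] [ 0.001 -0.001  0.003] | steps 1 next [-0.041  0.228 -0.003] [ 0.001 -0.001  0.003] rows>= 1.7
```

View pics/s9.png

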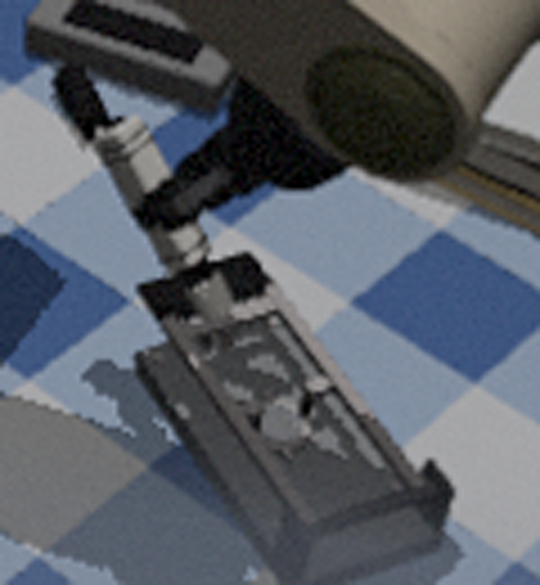

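```bash
python3 -m jog '[{"linear":[-0.02,0.1,0],"rotation":[0,0,0],"grip":10},{"linear":[-0.05,0.228,0],"rotation":[0,0,0],"grip":10},{"linear":[-0.05,0.228,0],"rotation":[0,0,0],"grip":10},{"linear":[-0.05,0.228,0],"rotation":[0,0,0],"grip":10}]'
python3 - <<'E'
from st import *
UP=TG+np.array([0,0,110]);nxt(UP,RG)
E
```

```text
time_s: 14.17
eef_pos: [384.7, 262.1, 181.7]
ee_rot: [0.316, -0.341, 0.619, 0.633]
force: [-0.3, -0.4, -2.4]
grip_width: 0.265
t 14.17 pos [384.7 262.1 181.7] F [-0.3 -0.4 -2.4] grip 0.265 q [ 0.27  0.55  1.41  0.13  1.78 -1.35]
remaining [-0.091 -0.482 -1.491] [ 0.004  0.003 -1.562] | steps 1.59 next [-0.057 -0.302 -0.935] [ 0.003  0.002 -0.98 ] rows>= 7.1
```

```bash
python3 -m jog '[{"linear":[-0.057,-0.302,-0.935],"rotation":[0,0,-0.98],"grip":10},{"linear":[-0.057,-0.302,-0.935],"rotation":[0,0,-0.98],"grip":10},{"linear":[-0.057,-0.302,-0.935],"rotation":[0,0,-0.98],"grip":10},{"linear":[-0.057,-0.302,-0.935],"rotation":[0,0,-0.98],"grip":10},{"linear":[-0.057,-0.302,-0.935],"rotation":[0,0,-0.98],"grip":10},{"linear":[-0.057,-0.302,-0.935],"rotation":[0,0,-0.98],"grip":10},{"linear":[-0.057,-0.302,-0.935],"rotation":[0,0,-0.98],"grip":10},{"linear":[-0.057,-0.302,-0.935],"rotation":[0,0,-0.98],"grip":10},{"linear":[-0.057,-0.302,-0.935],"rotation":[0,0,-0.98],"grip":10}]'
python3 - <<'E'
from st import *
UP=TG+np.array([0,0,80]);nxt(UP,RG)
E
```

```text
time_s: 14.92
eef_pos: [480.4, -16.9, 142.7]
ee_rot: [0.461, -0.479, 0.52, 0.537]
force: [-0.3, 1.1, -2.0]
grip_width: 0.268
t 14.92 pos [480.4 -16.9 142.7] F [-0.3  1.1 -2. ] grip 0.268 q [-0.26  0.37  1.67 -0.04  1.22 -1.85]
remaining [ 0.148 -0.188 -0.548] [-0.004  0.005 -0.587] | steps 1 next [ 0.148 -0.188 -0.548] [-0.004  0.005 -0.587] rows>= 4.3
```

```bash
python3 -m jog '[{"linear":[0.1,-0.188,-0.548],"rotation":[-0.004,0.005,-0.587],"grip":10},{"linear":[0.1,-0.188,-0.548],"rotation":[-0.004,0.005,-0.587],"grip":10},{"linear":[0.1,-0.188,-0.548],"rotation":[-0.004,0.005,-0.587],"grip":10},{"linear":[0.148,-0.188,-0.548],"rotation":[-0.004,0.005,-0.587],"grip":10},{"linear":[0.148,-0.188,-0.548],"rotation":[-0.004,0.005,-0.587],"grip":10},{"linear":[0.148,-0.188,-0.548],"rotation":[-0.004,0.005,-0.587],"grip":10},{"linear":[0.148,-0.188,-0.548],"rotation":[-0.004,0.005,-0.587],"grip":10}]'
python3 - <<'E'
from st import *
nxt(TG+np.array([0,0,1]),RG)
E
```

```text
time_s: 15.5
eef_pos: [536.8, -178.5, 90.8]
ee_rot: [-0.533, 0.55, -0.444, -0.465]
force: [0.0, 0.4, -0.1]
grip_width: 0.268
t 15.5 pos [ 536.8 -178.5   90.8] F [ 0.   0.4 -0.1] grip 0.268 q [-0.57  0.47  1.68  0.13  0.85 -2.26]
remaining [ 0.257  0.045 -0.003] [-0.001  0.003 -0.003] | steps 1 next [ 0.257  0.045 -0.003] [-0.001  0.003 -0.003] rows>= 1.9
```

```bash
python3 -m jog '[{"linear":[0.09,0.016,-0.001],"rotation":[0,0,0],"grip":10},{"linear":[0.18,0.032,-0.003],"rotation":[0,0.003,-0.003],"grip":10},{"linear":[0.22,0.039,-0.003],"rotation":[0,0.003,-0.003],"grip":10},{"linear":[0.245,0.043,-0.003],"rotation":[0,0.003,-0.003],"grip":10},{"linear":[0.257,0.045,-0.003],"rotation":[0,0.003,-0.003],"grip":10},{"linear":[0.257,0.045,-0.003],"rotation":[0,0.003,-0.003],"grip":10}]'
python3 - <<'E'
from st import *
nxt(TG,RG)
E
```

```text
time_s: 16.0
eef_pos: [537.2, -178.4, 12.7]
ee_rot: [-0.533, 0.551, -0.444, -0.464]
force: [-1.6, 0.2, -1.0]
grip_width: 0.266
t 16.0 pos [ 537.2 -178.4   12.7] F [-1.6  0.2 -1. ] grip 0.266 q [-0.57  0.6   1.72  0.16  0.68 -2.3 ]
remaining [ 0.003  0.001 -0.003] [ 0.002  0.001 -0.   ] | steps 1 next [ 0.003  0.001 -0.003] [ 0.002  0.001 -0.   ] rows>= 0.0
```

```bash
python3 -m jog '[{"linear":[0.003,0,0],"rotation":[0,0,0],"grip":10},{"linear":[0.003,0,0],"rotation":[0,0,0],"grip":10},{"linear":[0.003,0,0],"rotation":[0,0,0],"grip":27},{"linear":[0.003,0,0],"rotation":[0,0,0],"grip":35},{"linear":[0.003,0,0],"rotation":[0,0,0],"grip":48},{"linear":[0.003,0,0],"rotation":[0,0,0],"grip":48},{"linear":[0.003,0,0],"rotation":[0,0,0],"grip":48}]'
python3 - <<'E'
from st import *
nxt(TG,RG)
im,d=capture('wrist');cv2.imwrite('pics/w10.png',im[:,:,::-1])
E
```

```text
time_s: 16.58
eef_pos: [537.4, -178.6, 12.1]
ee_rot: [-0.533, 0.551, -0.444, -0.464]
force: [0.4, -1.1, 0.7]
grip_width: 0.565
t 16.58 pos [ 537.4 -178.6   12.1] F [ 0.4 -1.1  0.7] grip 0.565 q [-0.57  0.6   1.72  0.16  0.68 -2.3 ]
remaining [ 0.001  0.002 -0.003] [0.001 0.    0.   ] | steps 1 next [ 0.001  0.002 -0.003] [0.001 0.    0.   ] rows>= 0.0
```

View pics/w10.png

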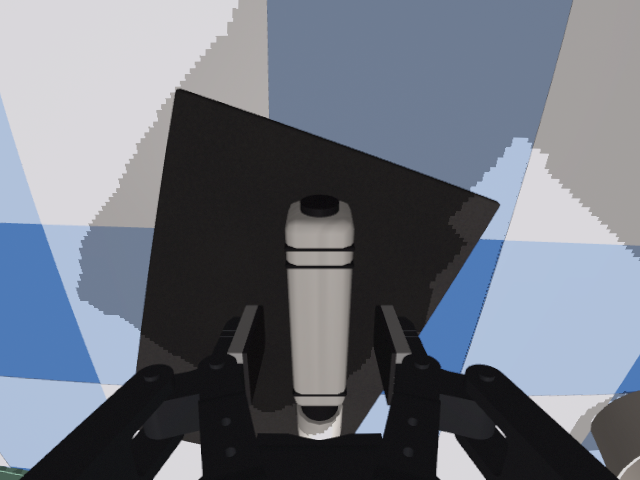

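The lamp lies free on the mat, with the pads clear on both sides. I'll back straight out along the tool and then look at everything.

```bash
python3 -m jog '[{"linear":[-0.05,0,0],"rotation":[0,0,0],"grip":48},{"linear":[-0.15,0,0],"rotation":[0,0,0],"grip":48},{"linear":[-0.3,0,0],"rotation":[0,0,0],"grip":48},{"linear":[-0.45,0,0],"rotation":[0,0,0],"grip":48},{"linear":[-0.6,0,0],"rotation":[0,0,0],"grip":48},{"linear":[-0.75,0.2,0],"rotation":[0,0,0],"grip":48},{"linear":[-0.75,0.4,0],"rotation":[0,0,0],"grip":48},{"linear":[-0.75,0.5,0],"rotation":[0,0,0],"grip":48},{"linear":[-0.75,0.5,0],"rotation":[0,0,0],"grip":48},{"linear":[-0.75,0.5,0],"rotation":[0,0,0],"grip":48}]'
python3 - <<'E'
from st import *
nxt(TG,RG)
for n in('scene','top'):
    im,d=capture(n);np.save(f'pics/{n}11.npy',d);cv2.imwrite(f'pics/{n}11.png',im[:,:,::-1])
E
```

```text
time_s: 17.47
eef_pos: [346.2, -185.0, 207.0]
ee_rot: [-0.533, 0.55, -0.445, -0.464]
force: [1.2, -1.0, 0.2]
grip_width: 0.559
t 17.47 pos [ 346.2 -185.   207. ] F [ 1.2 -1.   0.2] grip 0.559 q [-0.89 -0.05  1.99  0.16  1.1  -2.56]
remaining [ 0.752 -0.513 -0.004] [-0.004 -0.    -0.002] | steps 1 next [ 0.752 -0.513 -0.004] [-0.004 -0.    -0.002] rows>= 6.5
```

View pics/scene11.png

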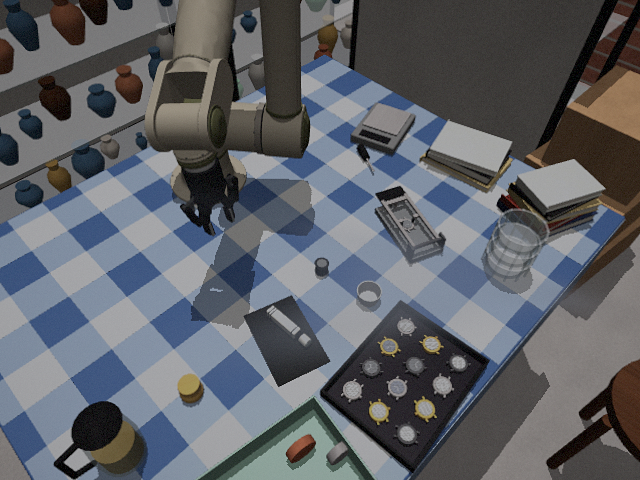

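View pics/top11.png

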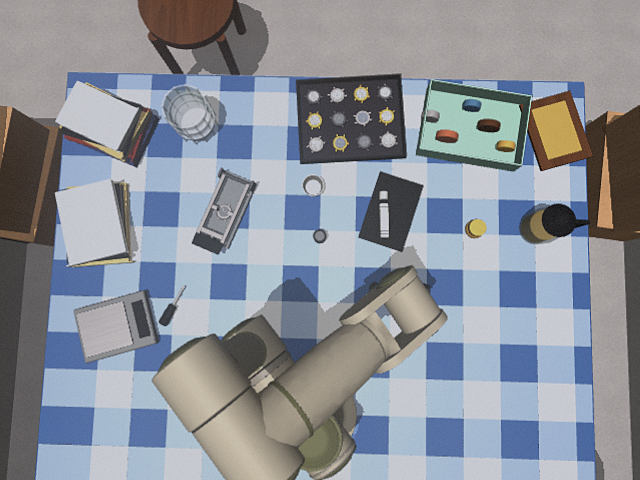

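```bash
python3 - <<'E'
from st import *
ct,cs=calibration('top'),calibration('scene')
im=cv2.imread('pics/top11.png');cv2.imwrite('pics/t11z.png',np.hstack([cv2.resize(im[165:255,185:265],(400,450),interpolation=cv2.INTER_CUBIC),cv2.resize(im[165:255,350:430],(400,450),interpolation=cv2.INTER_CUBIC)]))
m=np.zeros((480,640),np.uint8);m[185:243,376:394]=(im[185:243,376:394].min(2)>125)*255
k,l,st,ce=cv2.connectedComponentsWithStats(m)
for i in range(1,k):
    if st[i,4]>20: ys,xs=np.nonzero(l==i);print(cv2.minAreaRect(onz(ct,np.c_[xs,ys],28.)[:,:2].astype(np.float32)))
d=np.load('pics/top11.npy');print('paddle z',deproj(ct,[(208,242)],d),'lamp z',deproj(ct,[(384,220)],d))
a=cv2.imread('pics/top0.png').astype(int)
for n,(x,y,w,h) in dict(cup=(298,170,32,32),loupe=(308,225,26,24),driver=(155,280,35,50),tin=(462,213,30,30)).items():
    print(n,'mean diff',np.abs(im[y:y+h,x:x+w].astype(int)-a[y:y+h,x:x+w]).mean().round(1))
E
```

```text
((598.072265625, -177.69464111328125), (22.68444061279297, 19.393348693847656), 0.7303428053855896)
((528.2548828125, -179.59579467773438), (95.03652954101562, 24.183212280273438), 2.620668888092041)
paddle z [[453.67440351 299.86533053  47.73875158]] lamp z [[ 527.82919301 -179.74494468   29.61585008]]
cup mean diff 2.5
loupe mean diff 2.6
driver mean diff 2.6
tin mean diff 2.6
```

View pics/t11z.png

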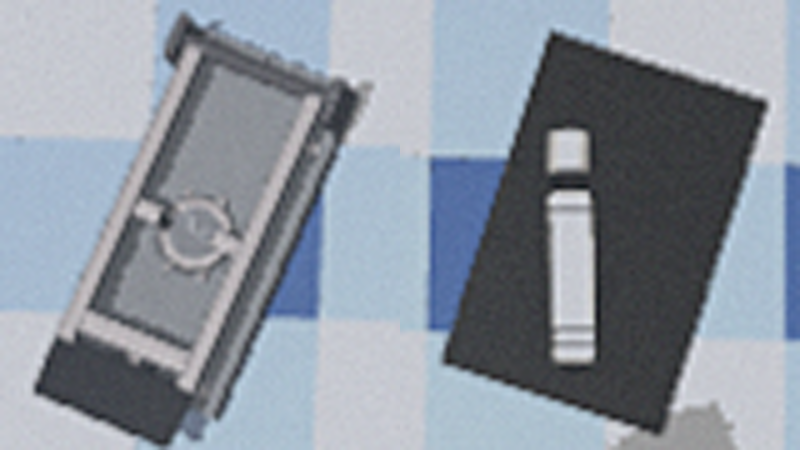

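```bash
python3 - <<'E'
from rig import finish_job,sense
print(sense()["time_s"],finish_job())
E
```

```text
the job is handed in; nothing more can be done
17.5667 None
```

The job is done and handed in at 17.6 s, inside the 67 s limit. The interface reports no verdict.

- **Lever:** I pressed the paddle down with the shut fingers until it hit the stop, at about 23 N. It stayed down after release: a depth reading puts the paddle about 48 mm above the table, and the last pictures still show it down.
- **Curing lamp:** I held the lens at a 45° slant, about 80.6 mm from the glass, and kept it still for about 2.9 s. I then laid the lamp back on its mat within about 1–2 mm of where it was, and backed the gripper well away.
- **Last checks:** The watch is still in its nest. The cup, loupe, screwdriver and tin look the same as in the first picture.

**Open points:**
- **Aim:** The three cameras disagreed on the glass's position by up to about 5 mm sideways. I aimed at (543.6, 268), close to the wrist view, so the beam may be about 1–2 mm off the middle of the 29 mm glass.
- **Joint 6:** My first approach to the lamp was tilted 30° and brought joint 6 to -2.88, the edge of its range. I backed off and used a 10° tilt instead.
- **Mat contact:** The fingertips touched the mat lightly (about 7 N) when closing on the lamp.

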